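# Pry the cover off a lit display plinth and turn its loose lamp home

### The arm

A 6-joint arm with a two-finger parallel gripper is mounted at the origin on the work surface. World frame = base frame: x ahead of the robot, y to its left, z up, the work surface at z = 0. Lengths are in mm, angles in degrees, forces in N, time in s.
With the tool pointing down it reaches from about 300 to 850 mm from the base axis. Payload 4.2 kg.
Tool frame: the origin (TCP) lies at the very end of the fingers, on their centre line; the grasp point (between the pads) lies 19 mm behind it (env.grip_depth is the distance from the TCP to the grasp point, in mm); y points along the fingers, z is the direction in which the jaws open and shut, and the axes are right-handed (so a half turn about y gives the same grasp; the last joint's range is limited). The gripper opens to 91 mm and grips with 3 to 60 N. Pads are 32 mm wide; open, the fingers measure 118 mm over their backs; the gripper's body (76 mm by 178 mm) begins 60 mm behind the grasp point.
Start: joints at [-78.266, 18.312, 89.639, -0, 72.044, -1.146], TCP at [128.176, -560.548, 213.976] pointing down, gripper open.
Joint ranges: [-177.97, 177.97], [-48.28, 115.42], [12.27, 149.76], [-77.06, 257.06], [2.81, 150.46], [-146.56, 146.56]. Speed limits (degrees/s): [147.25, 147.25, 180, 180, 180, 180].

### API

Orientations are given as [roll, pitch, yaw] about the fixed x, y, z axes, in that order (R = Rz(yaw) Ry(pitch) Rx(roll)).
In Python, from workcell import state, imaging, job, env gives the robot as it stands.
- The arm moves only by the shell command python3 -m pendant 'ROWS' [FORCE]. ROWS is JSON, a list of rows, each an object with "delta_pos": the shift along the tool's x, y, z in cm, a list of three; "twist": the turn, a rotation vector about the tool's x, y, z in degrees, a list of three; "grip": the opening in per cent of the stroke, from 0 (shut) to 100 (fully open). In form: [{"delta_pos": [tx, ty, tz], "twist": [wx, wy, wz], "grip": grip}, ...]. A call has exactly 5 rows; each row is the pose to reach, as a shift and turn from the pose commanded when the call began, along the tool's axes at that moment; what a row does not reach only later rows make up. A row lasts 1/10 s, in which the tool goes at most 50 mm and 8.59 degrees, less where a joint would pass 70% of its speed; a pose out of reach is approached as far as the arm can. A call with a gripper value outside its range is refused whole. The fingers move at their own pace and stop on an object; FORCE is the grip in N (left out, the last holds). Time passes only in rows, so rows that repeat a pose let the fingers close, or fill a call up. It gives the time, the measured TCP pose, the force and the opening at its end, in the units of the state.
- state(): the state, without advancing time (a new reading comes with each control period).
- imaging.grab_frame(name): name is "scene" or "top" or "wrist"; returns (picture, depth): 400x640x3 uint8, red, green, blue; 400x640 float32, mm along the optical axis (not along the pixel's ray), 0 where there is no reading.
- imaging.camera_info(name): a dict with "fx", "fy", "cx", "cy" (pixels), "R" (3x3) and "t" (3): a world point X has camera coordinates R X + t. Camera axes: x right, y down, z forward; pixel columns grow to the right and rows downward; lengths in mm; the calibration is good to about 2 mm. A picture is of the moment at which its call begins: read the wrist's pose just before it. camera_info takes no time and is no camera call; for the wrist camera it gives the pose at the moment of the call.
- job.job_done(): hands the job in, once; it reports no verdict.
The state is a dict: "time_s": time; "qpos": joint angles; "qvel": joint speeds; "effort": joint torques, N m; "ee_pos": TCP position; "ee_rot": TCP orientation; "force": force on the tool from outside, world axes, zero at the start; "torque": the same for the moment, N m; "gripper_width": finger opening in mm.
Only numpy, scipy, OpenCV 4.12 (cv2) and the standard library are available. Lean on these libraries where they do the work, as an engineer would, in place of code of your own. Each camera call takes 0.05 s, during which the arm holds its last target.

### The job

The lamp in the little display plinth has worked loose in its bayonet and flickers. Pry the snapped-on opal cover up at its notch with the flat blade tool, without handling the cover while it is still snapped down, then lift it off and set it, not drop it, mouth down in the grey tray for washing. Turn the lamp clockwise fully home to its stop, leave the tool lying on the counter, and leave the other things on the counter where they are.

Things in the scene. Friction and masses are not known exactly. Their poses are not given: they have to be found in the camera images.
- plinth: Fixed lit display plinth: dark wood block 112 x 112 mm with a flat dark metal top plate 85 mm above the counter. Origin: centre of its underside, z up. Its pry side faces its own -x: there a black stripe 14 mm wide, the blade channel, runs flat on the top plate from the edge, 56 mm from the centre, to the cover's notch.
- seat (a point): Centre of the plinth's top plate, under the cover. A black disc 52 mm wide and 5 mm high stands on it (the blade's tip can go in as far as this), on it the lamp's holder, 44 mm wide. Three sprung steel clips stick out to 29 mm from the axis, 5 to 11 mm above the plate: two each 55 degrees to one side of the notch, a weaker one opposite the notch.
- seat_notch (a point): Point fixed to the plinth where the middle of the notch's upper edge is while the cover is snapped down: 30.75 mm from the plinth's axis towards its own -x, 5 mm above the top plate. Axes as the plinth.
- cover: Loose opal cover, an upside-down cup, 64 mm outer diameter (12-sided to touch), 39 mm high, wall 2.5 mm, about 45 g, snapped on the plinth's top plate over the lamp. Origin: centre of its mouth, z up to its closed top. The notch, towards its own -x, is a cut-out at the rim 17 mm wide and 5 mm high. A bead inside the rim snaps under the clips.
- cover_notch (a point): Middle of the notch's upper edge on the cover, 30.75 mm from its axis towards its own -x, 5 mm above its rim. Levered up 5 to 6 mm here (10 to 20 N), the cover passes the two clips and then stays 7 to 11 mm up on this side, tilted some 8 to 10 degrees; the clip opposite lets go with a straight pull of a few newtons.
- pry_tool: Flat blade pry tool lying on the counter, about 100 g: wooden handle 100 x 18 x 20 mm (x, y, z) and, towards its own +x, a flat level steel blade 9 mm wide and 2.5 mm thick (last 10 mm: 1.8 mm) from 50 to 135 mm from the origin. Origin: under the middle of the handle, at its underside; the blade's mid-plane lies 10 mm above it.
- tool_tip (a point): Middle of the blade's tip. Laid level just over the top plate along the channel, the blade enters the notch; with the tip 4 to 7 mm inside the cover's outer wall, pressing the handle down levers the blade over the plate's edge and lifts the cover; it needs 20 to 25 degrees.
- tray: Fixed open grey tray, 170 x 140 mm (its x, y) and 20 mm high, walls and floor 4 mm. Origin: centre of its underside.
- lamp (a joint): Turn of the lamp head in its bayonet, in radians: grows clockwise seen from above; starts between 0.1 and 0.6, the stop (home) is at 1.2. It turns with a friction of 0.06 N m and stays where it is left.
- lamp_top (a point): Centre of the lamp's top face on the plinth's axis, 117 mm above the counter; hidden until the cover is off. The lamp head is a white ribbed cylinder 48 mm in diameter from 97 to 113 mm above the counter, with an aluminium ring 42 mm in diameter and 4 mm high on top.
- books: Bystander: small pile of thread-bound books, 110 x 160 x 30 mm. Origin: centre of its underside.
- bangle: Bystander: green stone bangle lying flat, 76 mm across, 10 mm high. Origin: centre of its underside.
- paste_pot: Bystander: lidded blue ceramic seal-paste pot, 62 mm in diameter, 35 mm high. Origin: centre of its underside.
- paperweight: Bystander: brass paperweight bar 20 x 110 x 12 mm with a small knob. Origin: centre of its underside.
Not all that is in view belongs to the job. What is shaped like the pry_tool but turquoise is not meant.

How it is judged (in metres and radians):
On the way, in this order (a step that is already met when the one before it is completed fails the run):
1. the blade, its tip in the notch, has lifted the cover free of the clips on the notch side (notch 6.5 mm or more above its snapped-down height) while the fingers do not touch the cover (z of cover_notch in the frame of seat_notch above 0.0065 m and horizontal distance between cover_notch and seat_notch below 0.02 m and distance between tool_tip and cover_notch below 0.015 m and contact force between the fingers and cover below 0.1 N), for 0.05 s.
2. the cover stands mouth down on the tray's floor, let go (x of cover in the frame of tray between -0.055 and 0.055 m and y of cover in the frame of tray between -0.04 and 0.04 m and height (world z) of cover below 0.009 m and angle between cover's own z axis and vertical below 0.1 rad and contact force between the fingers and cover below 0.1 N), for 0.2 s.
At the end, for the whole second after the job is handed in: The cover stands mouth down and flat (within 0.1 rad) on the tray's floor, at rest and let go; the lamp is turned home to its stop (at least 1.12 of 1.2 rad); the pry tool lies at rest on the counter (handle below 30 mm, tip below 40 mm) (x of cover in the frame of tray between -0.055 and 0.055 m and y of cover in the frame of tray between -0.04 and 0.04 m and height (world z) of cover below 0.009 m and angle between cover's own z axis and vertical below 0.1 rad and linear speed of each of cover, pry_tool below 0.02 m/s and value of joint lamp above 1.12 rad and height (world z) of pry_tool below 0.03 m and height (world z) of tool_tip below 0.04 m); the robot touches nothing.
It fails at once if the fingers handle the cover (more than 3 N) while it is still snapped down on the plinth (distance between cover_notch and seat_notch below 0.004 m and contact force between the fingers and cover above 3 N).
It fails at once if the cover is dropped or flung: it moves faster than 0.8 m/s with nothing holding it (linear speed of cover above 0.8 m/s and contact force between the fingers and cover below 0.05 N).
It fails at once if a bystander is moved by more than 20 mm (distance of any of books, bangle, paste_pot, paperweight from where it was at the start of the episode above 0.02 m).
It also fails if it takes over 72 s, if anything falls off the work surface, if the arm or the gripper's body presses on something with over 40 N, if the wrist force passes 120 N, or if a joint passes its speed limit or range.

## Working session

There is one attempt and no reset: what is moved stays moved. The work goes in short steps, Python scripts to look and compute and a shell command to move; the robot and the scene stay as the last step left them, time stands still between calls to the robot, and variables do not carry over. Pictures are saved under pics/ and viewed, and the job is handed in when it is done.

```bash
ls; mkdir -p pics; python3 - <<'E'
from workcell import state, imaging, job, env
import cv2
s=state(); print(s)
print(env.grip_depth)
for n in ("scene","top","wrist"):
    p,d=imaging.grab_frame(n); cv2.imwrite(f"pics/{n}0.png",p[:,:,::-1]); import numpy as np; np.save(f"pics/{n}0.npy",d)
    print(n,imaging.camera_info(n))
E
```

```text
pics
{'time_s': 0.0, 'qpos': array([-7.82659035e+01,  1.83491780e+01,  8.97062299e+01, -1.79619957e-03,
        7.20433375e+01, -1.14546775e+00]), 'qvel': array([ 0.0512588 ,  0.02754923, -0.01482338,  0.05876708, -0.0701839 ,
        0.05549215]), 'effort': array([ 1.48812996e-03, -4.12459874e+01, -2.31974065e+01,  7.29461946e-02,
        4.56082437e-02, -1.34655043e-04]), 'ee_pos': array([ 128.06148787, -560.03967372,  213.14616369]), 'ee_rot': array([-9.00987599e+01,  2.66596934e-04, -1.67119881e+02]), 'force': array([-0.44060322,  0.17916914, -0.5967223 ]), 'torque': array([ 0.0238007 ,  0.02438078, -0.01560703]), 'gripper_width': 91.32958679961133}
18.8
scene {'fx': 393.2454330830954, 'fy': 393.2454330830954, 'cx': 318.84737455208654, 'cy': 199.52371892635816, 'R': array([[-0.79051272,  0.61221081, -0.01695774],
       [ 0.41260764,  0.51190626, -0.75346328],
       [-0.45259759, -0.6026192 , -0.65727127]]), 't': array([ 412.93029636, -170.2205067 , 1290.60211564])}
top {'fx': 388.4310381503629, 'fy': 388.4310381503629, 'cx': 316.62300214250104, 'cy': 198.45322487157534, 'R': array([[ 0.0262565 , -0.99964887, -0.00356943],
       [-0.99161206, -0.02559303, -0.12669063],
       [ 0.12655479,  0.00686594, -0.99193586]]), 't': array([ 28.06359169, 546.46478492, 952.2258376 ])}
wrist {'fx': 287.5540528913885, 'fy': 287.5540528913885, 'cx': 316.97810921202154, 'cy': 199.47580750060686, 'R': array([[ 0.22241409, -0.97495179, -0.00099274],
       [-0.94163316, -0.21507687,  0.25897672],
       [-0.25270333, -0.05666527, -0.96588305]]), 't': array([-574.46881627,  -28.65611968,  389.58251337])}
```

View pics/scene0.png

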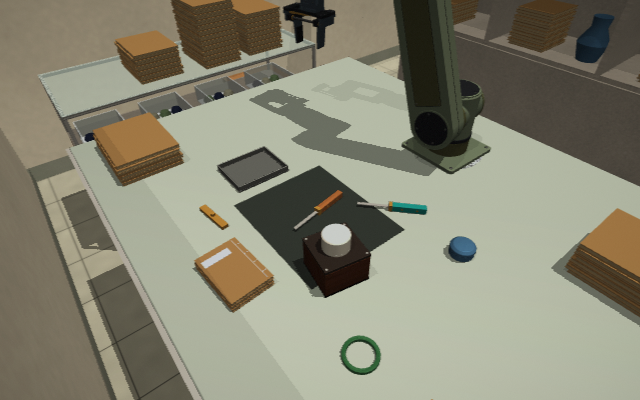

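View pics/top0.png

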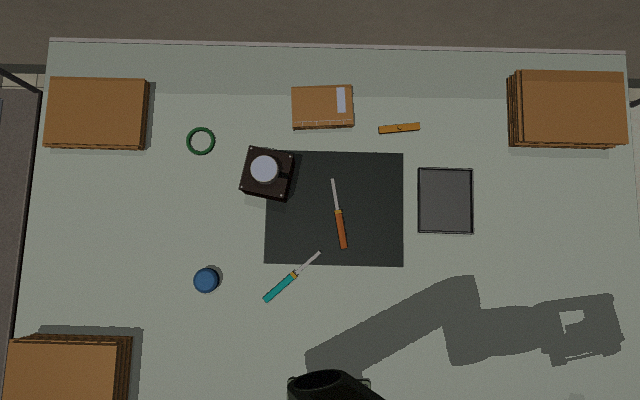

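View pics/wrist0.png

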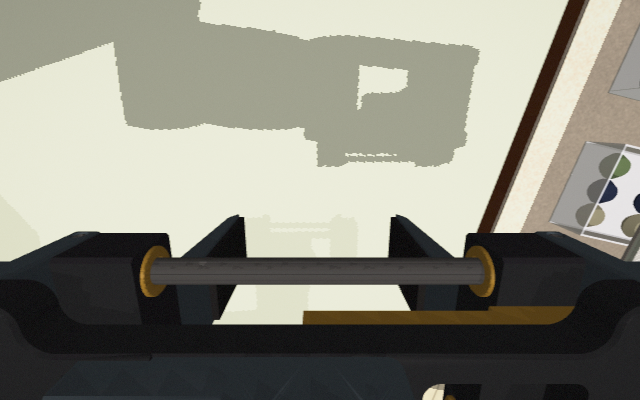

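Candidates for the pry tool are the wooden-handled one (top image, about (341,228)) and the turquoise look-alike (about (280,287)). By the description it's the wooden one. Next is a close crop to check.

```bash
cat > h.py <<'E'
import numpy as np, cv2
from workcell import state, imaging, job, env
from scipy.spatial.transform import Rotation as Ro
def ray(ci,u,v):
    R=np.array(ci['R']);t=np.array(ci['t'])
    d=R.T@np.array([(u-ci['cx'])/ci['fx'],(v-ci['cy'])/ci['fy'],1]); return -R.T@t,d
def atz(ci,u,v,z):
    o,d=ray(ci,u,v); return o+d*(z-o[2])/d[2]
def atdepth(ci,u,v,dep):
    o,d=ray(ci,u,v); return o+d*dep
def proj(ci,X):
    c=np.array(ci['R'])@np.array(X,float)+np.array(ci['t']); return ci['fx']*c[0]/c[2]+ci['cx'],ci['fy']*c[1]/c[2]+ci['cy']
def grab(n,fn,crop=None,k=1):
    ci=imaging.camera_info(n)
    p,d=imaging.grab_frame(n); cv2.imwrite(f"pics/{fn}_raw.png",p[:,:,::-1]); np.save(f"pics/{fn}.npy",d)
    import pickle; pickle.dump(ci,open(f"pics/{fn}.pkl","wb"))
    cropit(fn,crop,k); return p,d,ci
def cropit(fn,crop,k,out=None):
    im=cv2.imread(f"pics/{fn}_raw.png")
    if crop: u0,u1,v0,v1=crop; im=im[v0:v1,u0:u1]
    im=cv2.resize(im,None,fx=k,fy=k,interpolation=cv2.INTER_CUBIC)
    cv2.imwrite(f"pics/{out or fn}.png",im)
def st():
    s=state(); print('t %.2f'%s['time_s'],'pos',s['ee_pos'].round(1),'rot',s['ee_rot'].round(1),'F',s['force'].round(1),'T',s['torque'].round(2),'w %.1f'%s['gripper_width'],'q',s['qpos'].round(1)); return s
def Rt(s): return Ro.from_euler('xyz',s['ee_rot'],degrees=True)
def totool(s,dw): return Rt(s).inv().apply(dw)/10
E
python3 - <<'E'
import cv2
im=cv2.imread('pics/top0.png'); 
c=cv2.resize(im[130:290,220:380],None,fx=4.5,fy=4.5,interpolation=cv2.INTER_CUBIC)[:600]; cv2.imwrite('pics/c1.png',cv2.resize(im[140:290,230:400],None,fx=4,fy=4,interpolation=cv2.INTER_CUBIC))
im=cv2.imread('pics/scene0.png')
cv2.imwrite('pics/c2.png',cv2.resize(im[180:300,270:440],None,fx=4.5,fy=4.5,interpolation=cv2.INTER_CUBIC))
E
```

```text
(no output)
```

View pics/c1.png

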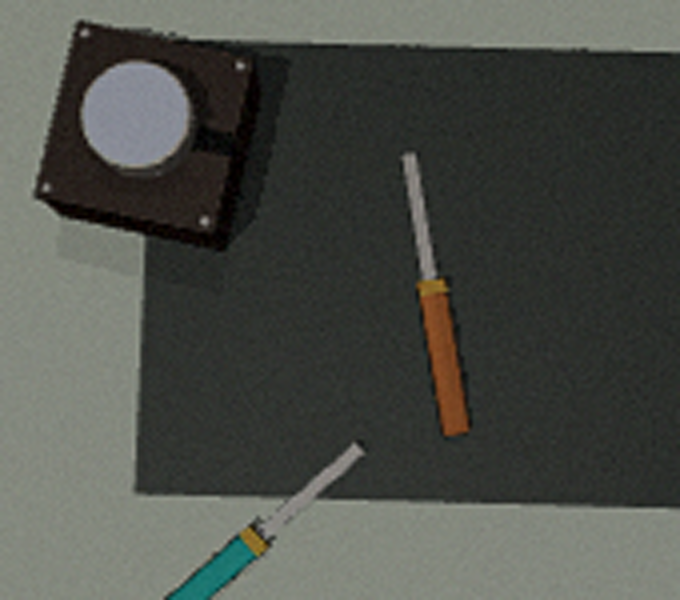

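View pics/c2.png

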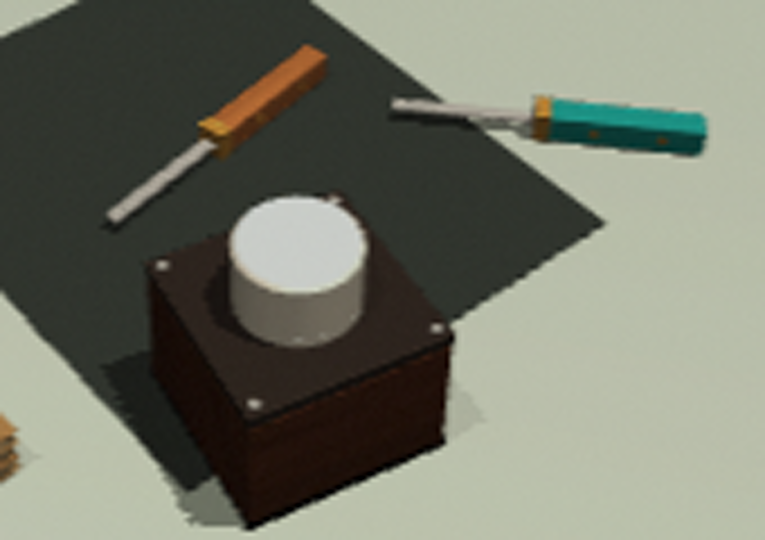

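The crop shows the wooden tool, with its tip at raw (332,178.5) and its handle end at (344,249). The channel is at raw (286,175), on the plinth's right side in the image (world -y).

```bash
python3 - <<'E'
from h import *
ci=imaging.camera_info('top'); cs=imaging.camera_info('scene')
P=lambda u,v,z:atz(ci,230+u/4-.4,140+v/4-.4,z).round(1)
sc=[P(*a,86) for a in((84,33),(240,66),(205,221),(46,188))]
for s in sc: print(s)
c=np.mean(sc,0);print('centre',c, 'sides',[np.linalg.norm(sc[i]-sc[i-1]).round(1) for i in range(4)])
for i,j in((0,1),(3,2)): d=sc[j]-sc[i]; print('dir -x',np.degrees(np.arctan2(d[1],d[0])))
for i,j in((3,0),(2,1)): d=sc[j]-sc[i]; print('dir y?',np.degrees(np.arctan2(d[1],d[0])))
print('cover',P(136,114,124),'channel',P(213,141,85))
tip=P(409,156,10);he=P(456,433,20);fer=P(432,282,20)
print('tip',tip,'end',he,'ferrule',fer,np.linalg.norm((tip-he)[:2]))
d=tip-he;print('tool yaw',np.degrees(np.arctan2(d[1],d[0])))
d=np.load('pics/top0.npy')
for u,v in((264,169),(280,190),(338,215),(343,240),(338,195),(445,200),(445,170)): print(u,v,atdepth(ci,u,v,d[v,u]).round(1))
S=lambda u,v,z:atz(cs,270+u/4.5-.4,180+v/4.5-.4,z).round(1)
print('scene: screws',[S(*a,86) for a in((162,266),(254,404),(436,328),(335,200))],'cover',S(299,245,124),'tip',S(112,218,10),'end',S(315,53,20))
print('tray',[atz(ci,u,v,20).round(1) for u,v in((418,168),(473,168),(472.5,233.5),(418.5,232.5))])
for n,u,v,z in (('books',322,107,30),('bangle',201,141,10),('pot',206,279,35),('pw',399,128,12),('turqhandle',280,287,15),('turqtip',320,252,10)): print(n,atz(ci,u,v,z).round(1))
st()
E
```

```text
[659.8 206.9  86. ]
[641.6 110.7  86. ]
[545.5 128.4  86. ]
[563.2 225.3  86. ]
centre [602.525 167.825  86.   ] sides [np.float64(98.3), np.float64(97.9), np.float64(97.7), np.float64(98.5)]
dir -x -100.71312302279101
dir -x -100.35166948709205
dir y? -10.784297867562614
dir y? -10.43595786351324
cover [602.4 167.3 124. ] channel [594.8 125.5  85. ]
tip [602.2   3.9  10. ] end [422.9 -29.4  20. ] ferrule [518.7 -12.3  20. ] 182.36606043888767
tool yaw 10.5212255971522
264 169 [600.6 166.5 122.4]
280 190 [557.3 130.9  86. ]
338 215 [506.2 -13.6  19.1]
343 240 [442.7 -27.6  17.8]
338 195 [560.7 -13.6  -0.8]
445 200 [ 554.2 -293.6    3.4]
445 170 [ 634.3 -295.1    2.5]
scene: screws [array([643.7, 110.8,  86. ]), array([661.8, 206.7,  86. ]), array([565.6, 224.9,  86. ]), array([546.8, 129.1,  86. ])] cover [605.3 170.  124. ] tip [603.8   3.4  10. ] end [427.5 -27.1  20. ]
tray [array([ 634.1, -219.3,   20. ]), array([ 637.8, -362.2,   20. ]), array([ 467.7, -356.8,   20. ]), array([ 466.7, -219.5,   20. ])]
books [789.2  34.5  30. ]
bangle [694.7 353.8  10. ]
pot [337.3 311.   35. ]
pw [ 743.  -171.6   12. ]
turqhandle [320.8 128.8  15. ]
turqtip [410.8  30.2  10. ]
t 0.15 pos [ 128.1 -560.2  213.3] rot [ -90.1    0.  -167.1] F [-0.2  0.4  1.1] T [0.02 0.   0.01] w 91.3 q [-78.3  18.3  89.7  -0.   72.   -1.1]
```

Both cameras agree, and the screw spacing comes out at a 98 mm square. The plinth centre is about (603.5, 168) and its +x points at yaw 79.5°. The tool origin is about (472, -20) at yaw 10.5°. The tray centre is about (551.5, -289). I'm moving over the tool now.

```bash
python3 -m pendant '[{"delta_pos":[-4,0.8,-3],"twist":[0,0,0],"grip":100},{"delta_pos":[-7.5,1.5,-6.5],"twist":[0,0,0],"grip":100},{"delta_pos":[-11,2,-10],"twist":[0,0,0],"grip":100},{"delta_pos":[-14.5,2,-13.5],"twist":[0,0,0],"grip":100},{"delta_pos":[-18,2,-17],"twist":[0,2.4,0],"grip":100}]'
python3 -m pendant '[{"delta_pos":[-3.5,0.5,-3.5],"twist":[0,0,0],"grip":100},{"delta_pos":[-7,1,-7],"twist":[0,0,0],"grip":100},{"delta_pos":[-10.5,1.5,-10.5],"twist":[0,0,0],"grip":100},{"delta_pos":[-14,2,-14],"twist":[0,0,0],"grip":100},{"delta_pos":[-17,2,-17],"twist":[0,0,0],"grip":100}]'
python3 - <<'E'
from h import *
s=st()
print(totool(s,np.array([472,-20,110])-s['ee_pos']))
E
```

```text
time_s: 0.65
ee_pos: [266.2, -352.7, 193.6]
ee_rot: [-90.0, -0.0, -169.6]
force: [1.0, -0.7, 0.3]
gripper_width: 90.7
time_s: 1.15
ee_pos: [402.4, -154.3, 173.4]
ee_rot: [-90.0, -0.0, -169.5]
force: [0.7, -0.7, -0.0]
gripper_width: 91.1
t 1.15 pos [ 402.4 -154.3  173.4] rot [ -90.    -0.  -169.5] F [ 0.7 -0.7 -0. ] T [-0.03  0.03  0.  ] w 91.1 q [-22.5   7.3 110.8   0.   62.   57. ]
[ -9.3049273    6.33792386 -11.9228643 ]
```

```bash
python3 -m pendant '[{"delta_pos":[-3,2,-4],"twist":[0,0,0],"grip":100},{"delta_pos":[-6,4,-8],"twist":[0,0,0],"grip":100},{"delta_pos":[-9.3,6.3,-11.9],"twist":[0,0,0],"grip":100},{"delta_pos":[-9.3,6.3,-11.9],"twist":[0,0,0],"grip":100},{"delta_pos":[-9.3,6.3,-11.9],"twist":[0,0,0],"grip":60}]'
python3 - <<'E'
from h import *
s=st(); grab('wrist','w1')
E
```

```text
time_s: 1.65
ee_pos: [471.6, -21.5, 109.9]
ee_rot: [-90.0, -0.1, -169.3]
force: [-1.3, -0.8, -0.3]
gripper_width: 85.9
t 1.65 pos [471.6 -21.5 109.9] rot [-9.000e+01 -1.000e-01 -1.693e+02] F [-1.3 -0.8 -0.3] T [-0.02  0.04 -0.01] w 85.9 q [ -4.   14.8 111.4  -0.   53.9  75.3]
```

View pics/w1.png

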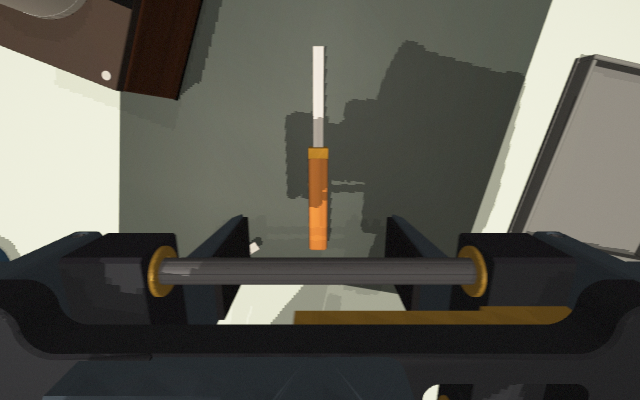

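The tool is aligned with the gripper in this view: tip at (318,46), ferrule at (318,153), handle end at (318,249).

```bash
python3 - <<'E'
from h import *
import pickle
s=st(); ci=pickle.load(open('pics/w1.pkl','rb'))
tip=atz(ci,318.3,46,11);e=atz(ci,318,249,20);f=atz(ci,318,148,20)
d=tip-e; y=np.degrees(np.arctan2(d[1],d[0]));u=d[:2]/np.linalg.norm(d[:2])
print(tip,e,f,np.linalg.norm(d[:2]),y, 'origin from tip',tip[:2]-135*u,'from end',e[:2]+50*u)
o=(tip[:2]-135*u+e[:2]+50*u)/2
print(o,totool(s,np.array([*o,3])-s['ee_pos']))
E
```

```text
t 1.70 pos [471.5 -22.6 110.6] rot [-9.000e+01 -1.000e-01 -1.694e+02] F [-0.3 -0.1  0.4] T [-0.03 -0.03 -0.01] w 82.2 q [ -4.1  14.7 111.4  -0.   53.9  75.3]
[604.53157482   2.35267754  11.        ] [425.37001028 -31.20175624  20.        ] [521.54550813 -13.03418322  20.        ] 182.2766200970045 10.607804071767216 origin from tip [471.83868639 -22.49882869] from end [474.51552451 -21.99749467]
[473.17710545 -22.24816168] [-1.94165491e-01  1.07619705e+01 -1.02573543e-02]
```

```bash
python3 -m pendant '[{"delta_pos":[-0.2,4,0],"twist":[0,0,0],"grip":50},{"delta_pos":[-0.2,7,0],"twist":[0,0,0],"grip":50},{"delta_pos":[-0.2,9.5,0],"twist":[0,0,0],"grip":50},{"delta_pos":[-0.2,10.6,0],"twist":[0,0,0],"grip":50},{"delta_pos":[-0.2,10.7,0],"twist":[0,0,0],"grip":50}]' 50
python3 -m pendant '[{"delta_pos":[0,0,0],"twist":[0,0,0],"grip":10},{"delta_pos":[0,0,0],"twist":[0,0,0],"grip":5},{"delta_pos":[0,0,0],"twist":[0,0,0],"grip":5},{"delta_pos":[0,0,0],"twist":[0,0,0],"grip":5},{"delta_pos":[0,0,0],"twist":[0,0,0],"grip":5}]' 50
python3 -c "from h import *; st()"
```

```text
time_s: 2.2
ee_pos: [472.9, -23.6, 3.6]
ee_rot: [-90.0, -0.1, -169.6]
force: [-0.9, -1.0, 0.1]
gripper_width: 46.0
time_s: 2.7
ee_pos: [474.4, -22.3, 4.8]
ee_rot: [-90.0, 0.1, -169.5]
force: [-1.3, 0.1, 6.6]
gripper_width: 18.0
t 2.70 pos [474.4 -22.3   4.8] rot [-9.000e+01  1.000e-01 -1.695e+02] F [-1.3  0.1  6.6] T [-0.03  0.07 -0.08] w 18.0 q [ -4.1  23.4 118.2  -0.   38.2  75.4]
```

```bash
python3 -m pendant '[{"delta_pos":[0,-4,0],"twist":[0,0,0],"grip":5},{"delta_pos":[0,-8,0],"twist":[0,-5,0],"grip":5},{"delta_pos":[-1,-12,0.3],"twist":[0,-13,0],"grip":5},{"delta_pos":[-4,-14,1],"twist":[0,-21,0],"grip":5},{"delta_pos":[-7,-14,2],"twist":[0,-29,0],"grip":5}]' 50
python3 -m pendant '[{"delta_pos":[0,0,0],"twist":[0,-8,0],"grip":5},{"delta_pos":[0,0,0],"twist":[0,-16,0],"grip":5},{"delta_pos":[0,0,0],"twist":[0,-24,0],"grip":5},{"delta_pos":[0,0,0],"twist":[0,-32,0],"grip":5},{"delta_pos":[0,0,0],"twist":[0,-40,0],"grip":5}]' 50
python3 - <<'E'
from h import *
s=st(); grab('wrist','w2')
print(totool(s,np.array([567,-28.7,100])-s['ee_pos']))
E
```

```text
time_s: 3.2
ee_pos: [548.8, -29.1, 148.0]
ee_rot: [-89.7, 0.3, -140.2]
force: [0.4, -0.5, -1.0]
gripper_width: 17.8
time_s: 3.7
ee_pos: [545.8, -29.1, 143.5]
ee_rot: [-90.1, -0.0, -100.2]
force: [0.5, 0.5, -0.9]
gripper_width: 17.4
t 3.70 pos [545.8 -29.1 143.5] rot [ -90.1   -0.  -100.2] F [ 0.5  0.5 -0.9] T [-0.06 -0.08  0.03] w 17.4 q [-4.3 19.  99.5 -0.  61.6  5.9]
[-0.41455764  4.34477126  2.08451458]
```

View pics/w2.png

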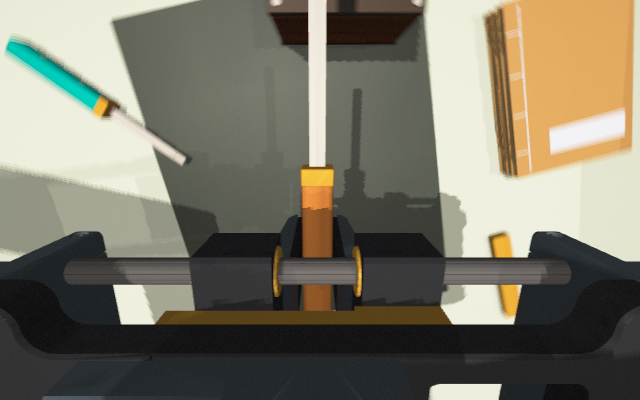

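```bash
python3 -m pendant '[{"delta_pos":[-0.2,1,0.7],"twist":[0,0,0],"grip":5},{"delta_pos":[-0.3,2,1.4],"twist":[0,0,0],"grip":5},{"delta_pos":[-0.4,3,2],"twist":[0,0.3,0],"grip":5},{"delta_pos":[-0.4,4,2],"twist":[0,0.3,0],"grip":5},{"delta_pos":[-0.4,4,2],"twist":[0,0.3,0],"grip":5}]' 50
python3 - <<'E'
from h import *
s=st(); grab('wrist','w3'); grab('top','t3',(230,370,130,230),5); grab('scene','s3',(260,400,160,280),5)
s=st()
import pickle
d=np.load('pics/w3.npy');ci=pickle.load(open('pics/w3.pkl','rb'))
for v in range(0,260,12):
  print(v,[atdepth(ci,u,v,d[v,u]).round(1) for u in(314,318,321)] )
E
```

```text
time_s: 4.25
ee_pos: [565.3, -28.9, 101.6]
ee_rot: [-90.3, -0.0, -100.9]
force: [-0.6, 0.1, -1.3]
gripper_width: 17.6
t 4.25 pos [565.3 -28.9 101.6] rot [ -90.3   -0.  -100.9] F [-0.6  0.1 -1.3] T [-0.04 -0.09  0.03] w 17.6 q [-4.1 23.  99.9 -0.  57.3  6.8]
t 4.40 pos [566.6 -29.  103.9] rot [ -90.    -0.  -100.8] F [-0.  -0.1 -1.4] T [-0.04 -0.15 -0.02] w 17.7 q [-4.1 22.8 99.8 -0.  57.4  6.8]
0 [array([588.8, 100.8, 106.8]), array([590.8, 100.7, 105.9]), array([592.2, 100. , 107.3])]
12 [array([587.8,  95.7, 106.7]), array([589.8,  95.5, 106. ]), array([591.3,  95.2, 106. ])]
24 [array([586.8,  90.3, 106.9]), array([580. ,  42.5, 271.3]), array([590.3,  89.9, 106. ])]
36 [array([585.7,  84.9, 107. ]), array([587.7,  84.4, 107.4]), array([589.2,  84.2, 107.1])]
48 [array([584.7,  79.6, 106.2]), array([586.7,  79.1, 106.8]), array([588.2,  78.9, 106.4])]
60 [array([583.6,  73.8, 107. ]), array([585.7,  73.6, 105.9]), array([587.2,  73.2, 106.6])]
72 [array([582.4,  68.1, 107.5]), array([584.5,  67.7, 106.9]), array([586.1,  67.5, 106.6])]
84 [array([581.3,  62.3, 107.1]), array([583.
[... 692 characters left out ...]
6.8,  18.2, 113.4])]
180 [array([571.8,  12.9, 116.5]), array([574. ,  12.4, 115.6]), array([575.6,  12.1, 116.1])]
192 [array([570.5,   6. , 115.1]), array([572.7,   5.7, 115.8]), array([574.3,   5.3, 115.4])]
204 [array([ 5.692e+02, -5.000e-01,  1.163e+02]), array([571.3,  -1.3, 115. ]), array([573. ,  -1.6, 115.2])]
216 [array([567.9,  -7.3, 116.7]), array([570.1,  -7.8, 116.5]), array([571.7,  -8.4, 115.8])]
228 [array([566.5, -14.6, 116.2]), array([568.7, -15.4, 115.3]), array([570.4, -15.5, 115.9])]
240 [array([565.1, -21.7, 116.6]), array([567.3, -22.3, 116.3]), array([569. , -22.8, 115.9])]
252 [array([563.6, -29.1, 116.7]), array([565.7, -30.5, 114.6]), array([567.5, -30.8, 114.6])]
```

View pics/w3.png

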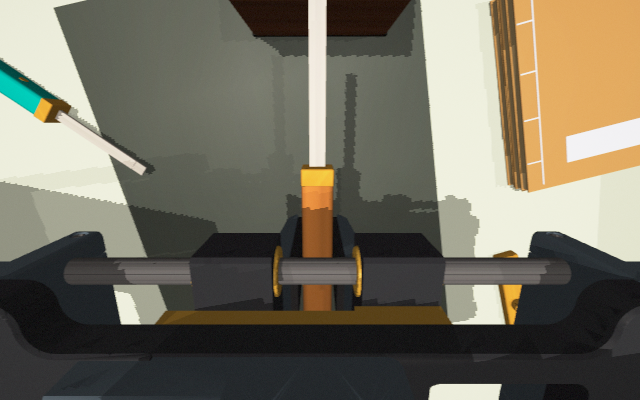

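View pics/t3.png

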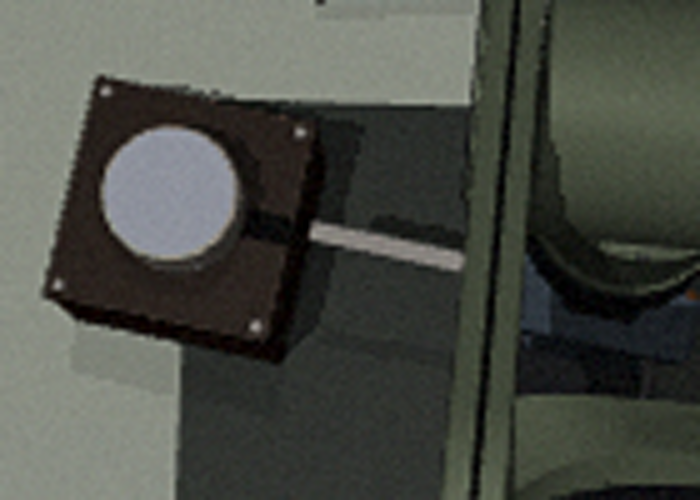

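View pics/s3.png

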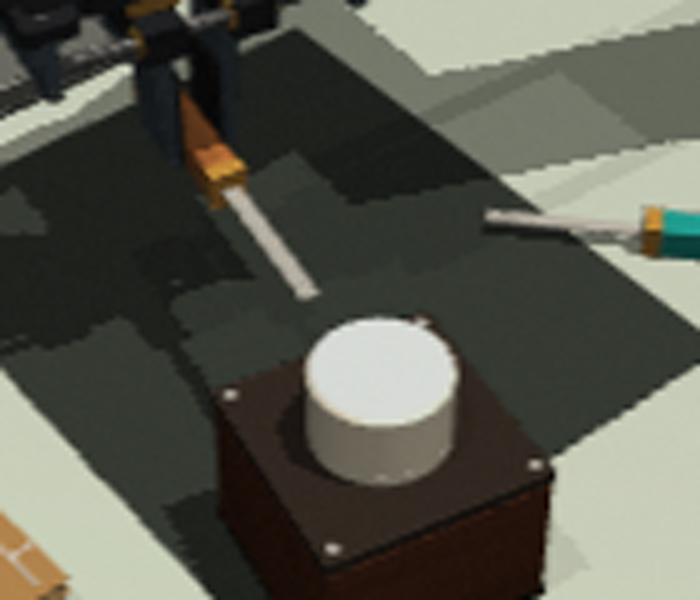

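```bash
cat > lat.py <<'E'
from h import *
import pickle
C=np.array([603.5,168]);a=np.radians(79.5);X=np.array([np.cos(a),np.sin(a)]);Y=np.array([-np.sin(a),np.cos(a)])
def inpl(p): return (round((p[:2]-C)@X,1),round((p[:2]-C)@Y,1),round(p[2],1))
E
python3 - <<'E'
from lat import *
ct=pickle.load(open('pics/t3.pkl','rb'));cs=pickle.load(open('pics/s3.pkl','rb'))
dt=np.load('pics/t3.npy');ds=np.load('pics/s3.npy')
im=cv2.imread('pics/t3_raw.png')
for n,ci,d,f in(('top',ct,dt,'t3'),('scene',cs,ds,'s3')):
    H=np.zeros(d.shape)
    im=cv2.imread(f'pics/{f}_raw.png').astype(int); 
    # blade pixels: grey and bright near
    R=(292,322,172,186) if n=='top' else (305,324,196,221)
    pts=[]
    for v in range(R[2],R[3]):
        for u in range(R[0],R[1]):
            if im[v,u].min()>110 and d[v,u]>0: pts.append(atdepth(ci,u,v,d[v,u]))
    pts=np.array(pts); print(n,len(pts),'median z',np.median(pts[:,2]),pts[:,2].std())
    q=np.array([inpl(p) for p in pts]); q=q[abs(q[:,2]-105)<8]; print(np.polyfit(q[:,0],q[:,1],1),q[:,0].max(), np.median(q[:,1]),np.median(q[:,2]))
# plate
for n,ci,d,pp in(('top',ct,dt,((258,188),(275,193),(285,160),(250,150),(283,183))),('scene',cs,ds,((315,245),(325,262),(355,250),(312,240)))):
    print(n,'plate',[atdepth(ci,u,v,np.median(d[v-1:v+2,u-1:u+2]))[2].round(1) for u,v in pp])
print('tip top',inpl(atz(ct,230+312/5-.4,130+231/5-.4,106)),'scene',inpl(atz(cs,260+309/5-.4,160+295/5-.4,106)))
print('screws scene',[inpl(atz(cs,260+u/5-.4,160+v/5-.4,86)) for u,v in((231,395),(333,549),(536,465),(421,322))])
print('screws top',[inpl(atz(ct,230+u/5-.4,130+v/5-.4,86)) for u,v in((106,91),(300,132),(256,327),(57,286))])
print('cover top/scene',inpl(atz(ct,230+170/5-.4,130+193/5-.4,124)),inpl(atz(cs,260+382/5-.4,160+371/5-.4,124)))
E
```

```text
top 95 median z 108.82657839161516 1.4380096126769804
[-0.00336173  1.90037605] -68.2 2.3 108.8
scene 96 median z 110.18684552310327 26.21937133271555
[-0.01513848 -1.79821155] -65.9 0.0 110.2
top plate [np.float64(84.9), np.float64(84.7), np.float64(85.3), np.float64(85.6), np.float64(85.8)]
scene plate [np.float64(85.8), np.float64(86.6), np.float64(85.7), np.float64(86.0)]
tip top (np.float64(-67.8), np.float64(2.0), np.float64(106.0)) scene (np.float64(-70.9), np.float64(1.5), np.float64(106.0))
screws scene [(np.float64(-49.0), np.float64(-49.4), np.float64(86.0)), (np.float64(48.9), np.float64(-50.1), np.float64(86.0)), (np.float64(49.6), np.float64(48.1), np.float64(86.0)), (np.float64(-49.0), np.float64(48.2), np.float64(86.0))]
screws top [(np.float64(48.1), np.float64(-48.5), np.float64(86.0)), (np.float64(-49.4), np.float64(-48.1), np.float64(86.0)), (np.float64(-49.5), np.float64(50.1), np.float64(86.0)), (np.float64(49.2), np.float64(50.6), np.float64(86.0))]
cover top/scene (np.float64(-1.0), np.float64(1.2), np.float64(124.0)) (np.float64(1.6), np.float64(-1.1), np.float64(124.0))
```

The blade is aligned with the channel, about 1 mm off laterally, and its tip is about 67.5 mm from the axis. I'll lower it, advance over the plate, and feel for contact.

```bash
python3 -m pendant '[{"delta_pos":[0,0.6,0.1],"twist":[0,0,0],"grip":5},{"delta_pos":[0,1.2,0.1],"twist":[0,0,0],"grip":5},{"delta_pos":[0,1.8,0.1],"twist":[0,0,0],"grip":5},{"delta_pos":[-1,1.8,0.1],"twist":[0,0,0],"grip":5},{"delta_pos":[-1.8,1.8,0.1],"twist":[0,0,0],"grip":5}]' 50
python3 -m pendant '[{"delta_pos":[0,0,0],"twist":[0,0,0],"grip":5},{"delta_pos":[0,0.05,0],"twist":[0,0,0],"grip":5},{"delta_pos":[0,0.1,0],"twist":[0,0,0],"grip":5},{"delta_pos":[0,0.1,0],"twist":[0,0,0],"grip":5},{"delta_pos":[0,0.1,0],"twist":[0,0,0],"grip":5}]' 50
python3 - <<'E'
from h import *
st(); grab('wrist','w4',(220,420,0,180),4); grab('scene','s4',(260,400,160,280),5);grab('top','t4',(230,370,130,230),5)
for _ in range(1): st()
E
```

```text
time_s: 4.9
ee_pos: [571.0, -10.8, 85.7]
ee_rot: [-90.0, 0.0, -100.8]
force: [0.8, -0.8, -1.2]
gripper_width: 17.8
time_s: 5.4
ee_pos: [571.0, -11.7, 85.0]
ee_rot: [-90.0, -0.0, -100.8]
force: [0.0, 0.2, -1.5]
gripper_width: 17.5
t 5.40 pos [571.  -11.7  85. ] rot [ -90.    -0.  -100.8] F [ 0.   0.2 -1.5] T [-0.02 -0.12  0.03] w 17.5 q [ -2.3  24.3 100.6  -0.   55.1   8.5]
t 5.55 pos [571.  -11.6  85. ] rot [ -90.    -0.  -100.8] F [ 0.1  0.2 -1.2] T [-0.03 -0.12  0.02] w 17.9 q [ -2.3  24.3 100.6  -0.   55.1   8.5]
```

View pics/s4.png

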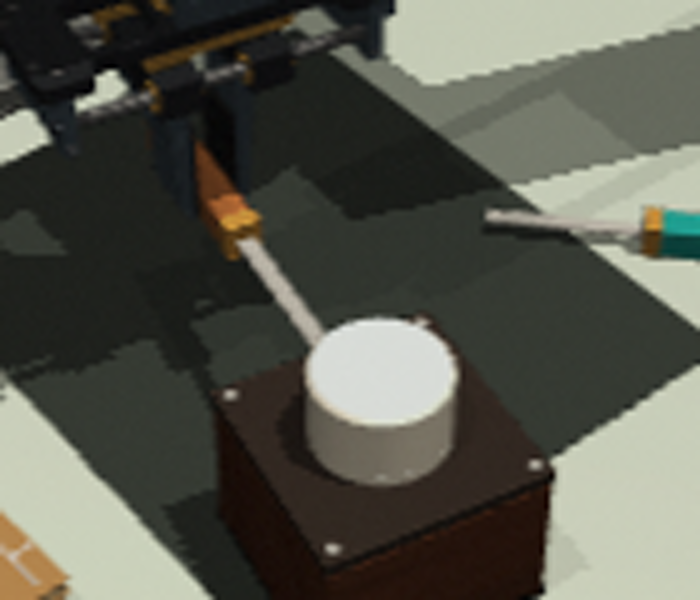

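View pics/t4.png

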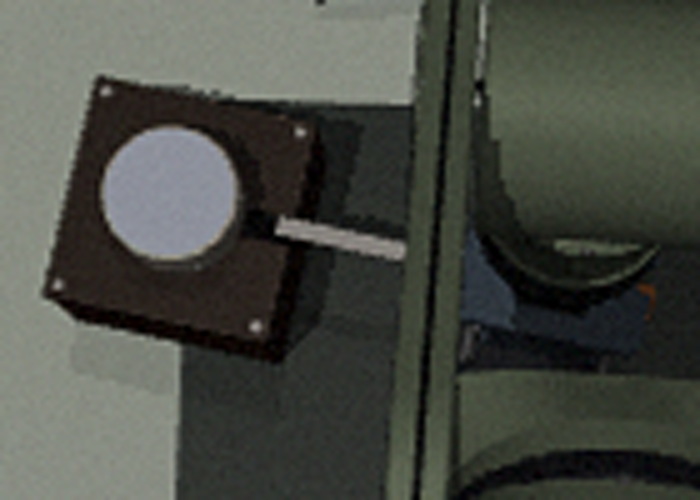

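View pics/w4.png

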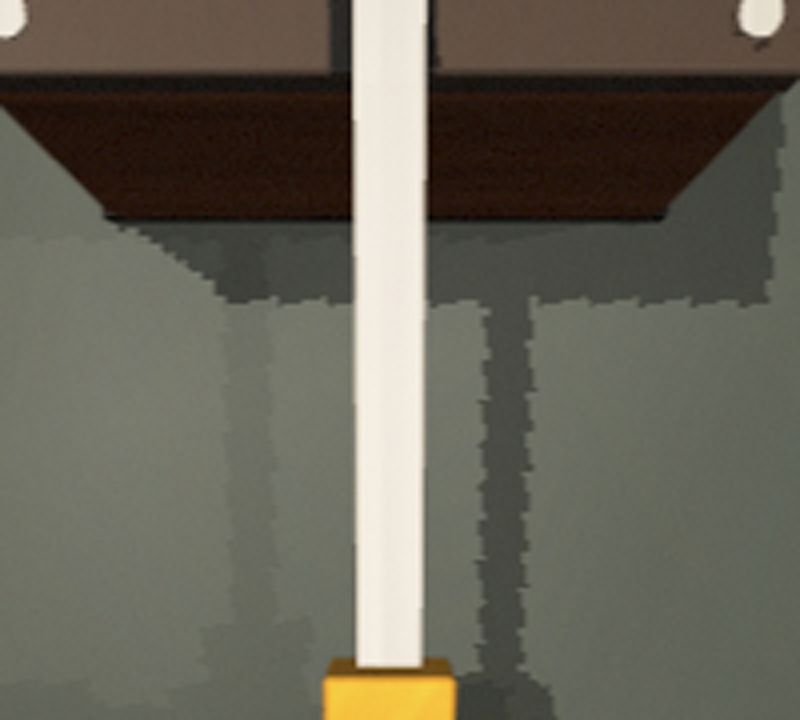

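The wrist crop shows the channel between u≈332 and 438 and the blade between 353 and 428. That is about 0.7 mm too far right. Next I'll compare blade and plate heights in this same view.

```bash
python3 - <<'E'
from lat import *
d=np.load('pics/w4.npy');ci=pickle.load(open('pics/w4.pkl','rb'))
f=lambda U,V:np.median([atdepth(ci,u,v,d[v,u])[2] for u in U for v in V if d[v,u]>0])
print('blade',[f(range(311,325),range(v,v+14)) for v in(0,30,60,90,120,150)],'plate L',f(range(240,300),range(0,14)),'R',f(range(332,400),range(0,14)),'channel',f(range(304,307),range(0,14)))
d=np.load('pics/t4.npy');ci=pickle.load(open('pics/t4.pkl','rb'))
print('top blade',f(range(290,308),range(176,178)),'plate',f(range(250,285),range(186,190)))
print('tip',inpl(atz(ci,230+277/5-.4,130+226/5-.4,88)))
E
```

```text
blade [np.float64(89.80606840325572), np.float64(90.2197441146412), np.float64(90.2152742980423), np.float64(90.27500815843072), np.float64(90.30070015233036), np.float64(90.29874709306)] plate L 84.00645066036401 R 83.97648500842115 channel 84.37229394404983
top blade 89.95069743827338 plate 85.73524148992072
tip (np.float64(-48.8), np.float64(0.1), np.float64(88.0))
```

```bash
python3 -m pendant '[{"delta_pos":[0,0.05,-0.05],"twist":[0,0,0],"grip":5},{"delta_pos":[0,0.1,-0.05],"twist":[0,0,0],"grip":5},{"delta_pos":[0,0.15,-0.05],"twist":[0,0,0],"grip":5},{"delta_pos":[0,0.15,-0.05],"twist":[0,0,0],"grip":5},{"delta_pos":[0,0.15,-0.05],"twist":[0,0,0],"grip":5}]' 50
python3 -c "from h import *; st()"
python3 -m pendant '[{"delta_pos":[0,0.03,0],"twist":[0,0,0],"grip":5},{"delta_pos":[0,0.06,0],"twist":[0,0,0],"grip":5},{"delta_pos":[0,0.06,0],"twist":[0,0,0],"grip":5},{"delta_pos":[0,0.06,0],"twist":[0,0,0],"grip":5},{"delta_pos":[0,0.06,0],"twist":[0,0,0],"grip":5}]' 50
python3 -c "from h import *; st()"
```

```text
time_s: 6.05
ee_pos: [570.5, -11.4, 83.4]
ee_rot: [-90.0, -0.0, -100.8]
force: [-0.1, -0.5, -1.1]
gripper_width: 17.8
t 6.05 pos [570.5 -11.4  83.4] rot [ -90.    -0.  -100.8] F [-0.1 -0.5 -1.1] T [-0.03 -0.13 -0.04] w 17.8 q [ -2.3  24.3 100.8  -0.   54.9   8.5]
time_s: 6.55
ee_pos: [570.5, -11.4, 82.9]
ee_rot: [-90.0, -0.0, -100.8]
force: [0.2, -0.2, -0.8]
gripper_width: 17.6
t 6.55 pos [570.5 -11.4  82.9] rot [ -90.    -0.  -100.8] F [ 0.2 -0.2 -0.8] T [-0.07 -0.07 -0.04] w 17.6 q [ -2.3  24.4 100.8  -0.   54.8   8.5]
```

```bash
python3 -m pendant '[{"delta_pos":[0,0.03,0],"twist":[0,0,0],"grip":5},{"delta_pos":[0,0.05,0],"twist":[0,0,0],"grip":5},{"delta_pos":[0,0.05,0],"twist":[0,0,0],"grip":5},{"delta_pos":[0,0.05,0],"twist":[0,0,0],"grip":5},{"delta_pos":[0,0.05,0],"twist":[0,0,0],"grip":5}]' 50
python3 -c "from h import *; st()"
python3 -m pendant '[{"delta_pos":[0,0.03,0],"twist":[0,0,0],"grip":5},{"delta_pos":[0,0.05,0],"twist":[0,0,0],"grip":5},{"delta_pos":[0,0.05,0],"twist":[0,0,0],"grip":5},{"delta_pos":[0,0.05,0],"twist":[0,0,0],"grip":5},{"delta_pos":[0,0.05,0],"twist":[0,0,0],"grip":5}]' 50
python3 -c "from h import *; st()"
```

```text
time_s: 7.05
ee_pos: [570.5, -11.4, 82.3]
ee_rot: [-90.0, -0.0, -100.8]
force: [-0.8, 0.6, -1.4]
gripper_width: 17.4
t 7.05 pos [570.5 -11.4  82.3] rot [ -90.    -0.  -100.8] F [-0.8  0.6 -1.4] T [ 0.   -0.07  0.01] w 17.4 q [ -2.3  24.4 100.8  -0.   54.8   8.5]
time_s: 7.55
ee_pos: [570.5, -11.4, 81.8]
ee_rot: [-90.0, -0.0, -100.8]
force: [0.2, 0.3, -1.0]
gripper_width: 17.7
t 7.55 pos [570.5 -11.4  81.8] rot [ -90.    -0.  -100.8] F [ 0.2  0.3 -1. ] T [-0.03 -0.11  0.01] w 17.7 q [ -2.3  24.4 100.9  -0.   54.7   8.5]
```

```bash
python3 -m pendant '[{"delta_pos":[0,0.03,0],"twist":[0,0,0],"grip":5},{"delta_pos":[0,0.05,0],"twist":[0,0,0],"grip":5},{"delta_pos":[0,0.05,0],"twist":[0,0,0],"grip":5},{"delta_pos":[0,0.05,0],"twist":[0,0,0],"grip":5},{"delta_pos":[0,0.05,0],"twist":[0,0,0],"grip":5}]' 50
python3 -c "from h import *; st()"
python3 -m pendant '[{"delta_pos":[0,0.03,0],"twist":[0,0,0],"grip":5},{"delta_pos":[0,0.05,0],"twist":[0,0,0],"grip":5},{"delta_pos":[0,0.05,0],"twist":[0,0,0],"grip":5},{"delta_pos":[0,0.05,0],"twist":[0,0,0],"grip":5},{"delta_pos":[0,0.05,0],"twist":[0,0,0],"grip":5}]' 50
python3 - <<'E'
from lat import *
st();grab('wrist','w5');grab('top','t5')
f=lambda U,V:np.median([atdepth(ci,u,v,d[v,u])[2] for u in U for v in V if d[v,u]>0])
d=np.load('pics/w5.npy');ci=pickle.load(open('pics/w5.pkl','rb'))
print('blade',[f(range(311,325),range(v,v+14)) for v in(0,30,60,90,120,150)],'plate L',f(range(240,300),range(0,14)),'R',f(range(332,400),range(0,14)))
d=np.load('pics/t5.npy');ci=pickle.load(open('pics/t5.pkl','rb'))
print('top blade',f(range(290,308),range(176,178)),'plate',f(range(250,285),range(186,190)))
E
```

```text
time_s: 8.05
ee_pos: [570.5, -11.4, 81.3]
ee_rot: [-90.0, -0.0, -100.8]
force: [0.3, 0.5, -1.6]
gripper_width: 17.7
t 8.05 pos [570.5 -11.4  81.3] rot [ -90.    -0.  -100.8] F [ 0.3  0.5 -1.6] T [-0.03 -0.06 -0.02] w 17.7 q [ -2.3  24.5 100.9  -0.   54.6   8.5]
time_s: 8.55
ee_pos: [570.5, -11.4, 80.9]
ee_rot: [-90.0, -0.0, -100.8]
force: [0.1, -0.2, -0.4]
gripper_width: 17.2
t 8.55 pos [570.5 -11.4  80.9] rot [ -90.    -0.  -100.8] F [ 0.1 -0.2 -0.4] T [ 0.   -0.09  0.02] w 17.2 q [ -2.3  24.5 100.9  -0.   54.6   8.5]
blade [np.float64(85.80334429446576), np.float64(86.1606247846351), np.float64(86.16702780281548), np.float64(86.22151930544831), np.float64(86.33956360003975), np.float64(86.26041616195045)] plate L 84.033509409939 R 84.04153445609903
top blade 85.93224962593467 plate 85.47018166396737
```

The blade bottom is now essentially on the plate. I'll raise it 0.6 mm and slide it into the notch.

```bash
python3 -m pendant '[{"delta_pos":[0,-0.06,0],"twist":[0,0,0],"grip":5},{"delta_pos":[-0.6,-0.06,0],"twist":[0,0,0],"grip":5},{"delta_pos":[-1.2,-0.06,0],"twist":[0,0,0],"grip":5},{"delta_pos":[-1.7,-0.06,0],"twist":[0,0,0],"grip":5},{"delta_pos":[-1.7,-0.06,0],"twist":[0,0,0],"grip":5}]' 50
python3 - <<'E'
from lat import *
s=st();grab('wrist','w6',(220,420,0,180),4);grab('top','t6',(230,370,130,230),5)
E
```

```text
time_s: 9.15
ee_pos: [573.9, 6.2, 81.4]
ee_rot: [-90.0, 0.0, -100.8]
force: [-0.4, -0.5, -0.9]
gripper_width: 17.7
t 9.15 pos [573.9   6.2  81.4] rot [ -90.     0.  -100.8] F [-0.4 -0.5 -0.9] T [-0.03 -0.06 -0.03] w 17.7 q [ -0.5  24.7 100.5   0.   54.8  10.2]
```

View pics/t6.png

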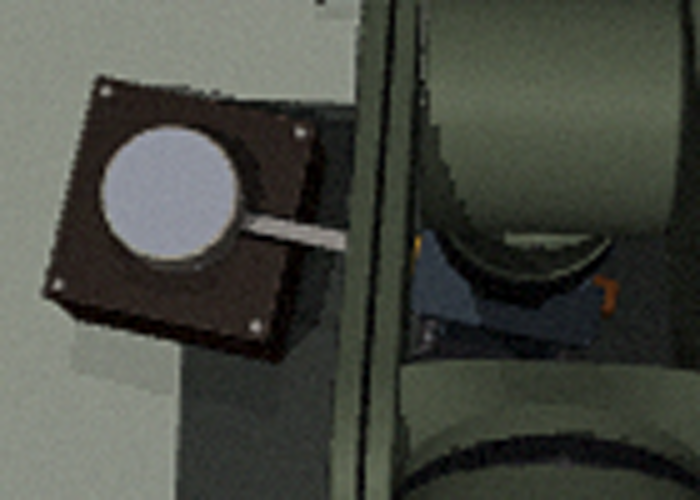

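View pics/w6.png

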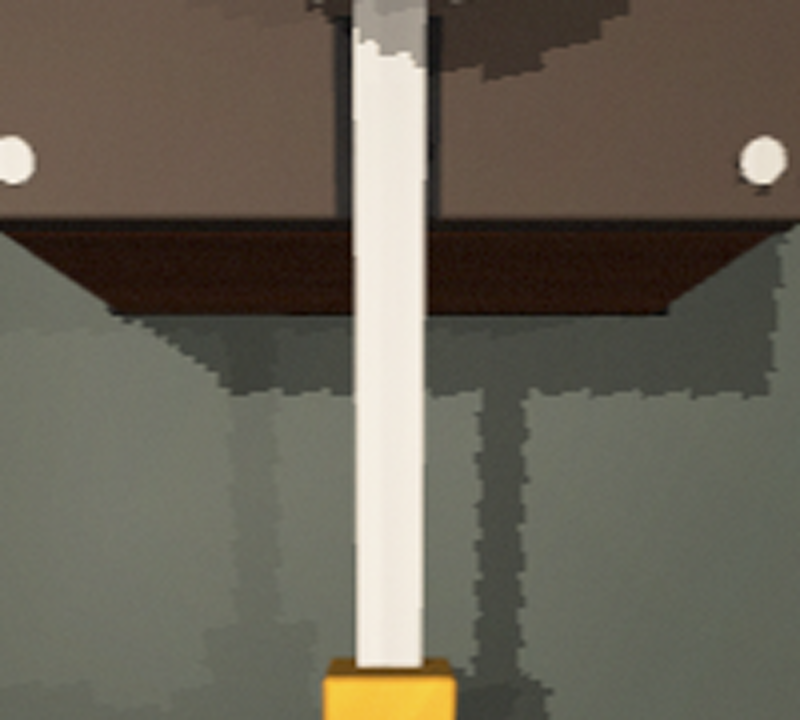

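```bash
python3 - <<'E'
from lat import *
d=np.load('pics/w6.npy');ci=pickle.load(open('pics/w6.pkl','rb'))
fe=atz(ci,317.5,165.8,97) # ferrule lower front? top edge z~? 
for v,z in((165.5,89),(165.5,95),(168.5,95)): print('ferrule',inpl(atz(ci,317.5,v,z)))
print('edge',inpl(atz(ci,290,54.2,84.5)),inpl(atz(ci,345,54.2,84.5)),'screws',inpl(atz(ci,223,40,85)),inpl(atz(ci,410.5,40,85)))
print([ (v,round(float(atdepth(ci,318,v,d[v,318])[2]),1)) for v in range(156,176,2)])
E
```

```text
ferrule (np.float64(-115.3), np.float64(-1.0), np.float64(89.0))
ferrule (np.float64(-114.4), np.float64(-1.0), np.float64(95.0))
ferrule (np.float64(-116.1), np.float64(-1.0), np.float64(95.0))
edge (np.float64(-56.8), np.float64(13.3), np.float64(84.5)) (np.float64(-57.0), np.float64(-15.8), np.float64(84.5)) screws (np.float64(-50.0), np.float64(48.0), np.float64(85.0)) (np.float64(-50.5), np.float64(-49.7), np.float64(85.0))
[(156, 85.2), (158, 86.3), (160, 87.0), (162, 86.2), (164, 86.6), (166, 86.8), (168, 93.1), (170, 94.8), (172, 95.3), (174, 93.7)]
```

```bash
python3 -m pendant '[{"delta_pos":[-0.1,0,0],"twist":[0,0,0],"grip":5},{"delta_pos":[-0.2,0,0],"twist":[0,0,0],"grip":5},{"delta_pos":[-0.3,0,0],"twist":[0,0,0],"grip":5},{"delta_pos":[-0.3,0,0],"twist":[0,0,0],"grip":5},{"delta_pos":[-0.3,0,0],"twist":[0,0,0],"grip":5}]' 50
python3 -c "from h import *; st()"
```

```text
time_s: 9.75
ee_pos: [574.2, 8.2, 81.4]
ee_rot: [-90.0, -0.0, -100.8]
force: [-1.2, -0.4, -1.6]
gripper_width: 17.6
t 9.75 pos [574.2   8.2  81.4] rot [ -90.    -0.  -100.8] F [-1.2 -0.4 -1.6] T [-0.02 -0.09  0.01] w 17.6 q [ -0.3  24.7 100.4  -0.   54.9  10.5]
```

```bash
python3 -m pendant '[{"delta_pos":[-0.05,0,0],"twist":[0,0,0],"grip":5},{"delta_pos":[-0.1,0,0],"twist":[0,0,0],"grip":5},{"delta_pos":[-0.1,0,0],"twist":[0,0,0],"grip":5},{"delta_pos":[-0.1,0,0],"twist":[0,0,0],"grip":5},{"delta_pos":[-0.1,0,0],"twist":[0,0,0],"grip":5}]' 50
python3 -c "from h import *; st()"
```

```text
time_s: 10.25
ee_pos: [574.4, 9.2, 81.4]
ee_rot: [-90.0, -0.0, -100.8]
force: [-0.2, -0.8, -0.2]
gripper_width: 17.8
t 10.25 pos [574.4   9.2  81.4] rot [ -90.    -0.  -100.8] F [-0.2 -0.8 -0.2] T [-0.04 -0.05  0.03] w 17.8 q [ -0.2  24.8 100.4  -0.   54.9  10.6]
```

Now levering: rotating about the plate edge, which is tool-x -105 mm and 3.6 mm above the TCP.

```bash
python3 -m pendant '[{"delta_pos":[-0.03,0.59,0],"twist":[0,0,3],"grip":5},{"delta_pos":[-0.1,1.15,0],"twist":[0,0,6],"grip":5},{"delta_pos":[-0.19,1.7,0],"twist":[0,0,9],"grip":5},{"delta_pos":[-0.31,2.24,0],"twist":[0,0,12],"grip":5},{"delta_pos":[-0.45,2.77,0],"twist":[0,0,15],"grip":5}]' 55
python3 - <<'E'
from lat import *
s=st();grab('scene','s7',(280,400,180,280),6)
E
```

```text
time_s: 10.75
ee_pos: [575.6, 14.0, 53.9]
ee_rot: [-90.0, 15.1, -100.8]
force: [0.3, 2.6, -0.9]
gripper_width: 17.7
t 10.75 pos [575.6  14.   53.9] rot [ -90.    15.1 -100.8] F [ 0.3  2.6 -0.9] T [ 0.13 -0.05  0.09] w 17.7 q [ -8.5  26.5 104.3  19.9  50.2 -10.6]
```

View pics/s7.png

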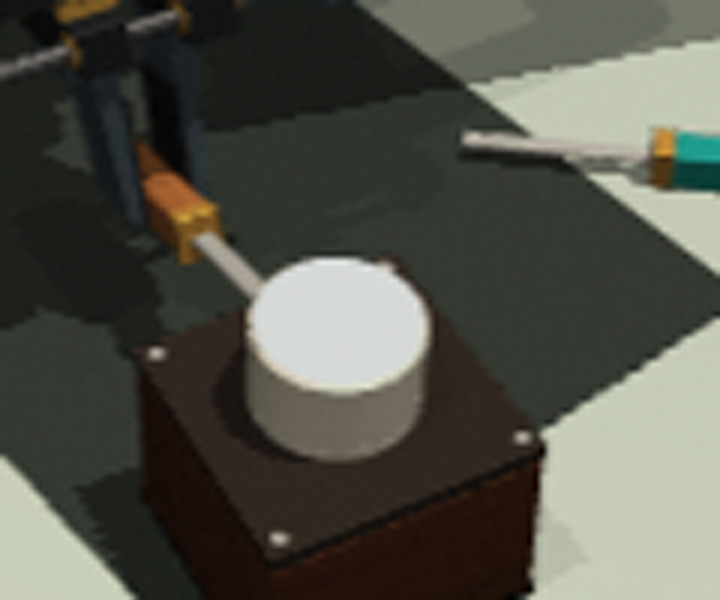

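```bash
python3 -m pendant '[{"delta_pos":[-0.04,0.37,0],"twist":[0,0,2],"grip":5},{"delta_pos":[-0.1,0.74,0],"twist":[0,0,4],"grip":5},{"delta_pos":[-0.18,1.1,0],"twist":[0,0,6],"grip":5},{"delta_pos":[-0.26,1.46,0],"twist":[0,0,8],"grip":5},{"delta_pos":[-0.35,1.83,0],"twist":[0,0,10],"grip":5}]' 55
python3 - <<'E'
from lat import *
s=st();grab('scene','s8',(280,400,180,280),6);grab('top','t8',(230,370,130,230),5)
E
```

```text
time_s: 11.3
ee_pos: [577.1, 21.2, 37.2]
ee_rot: [-89.9, 25.0, -100.8]
force: [-0.5, -2.0, -0.1]
gripper_width: 17.3
t 11.30 pos [577.1  21.2  37.2] rot [ -89.9   25.  -100.8] F [-0.5 -2.  -0.1] T [-0.36 -0.04  0.08] w 17.3 q [-13.3  29.2 106.4  33.1  50.6 -25.2]
```

View pics/s8.png

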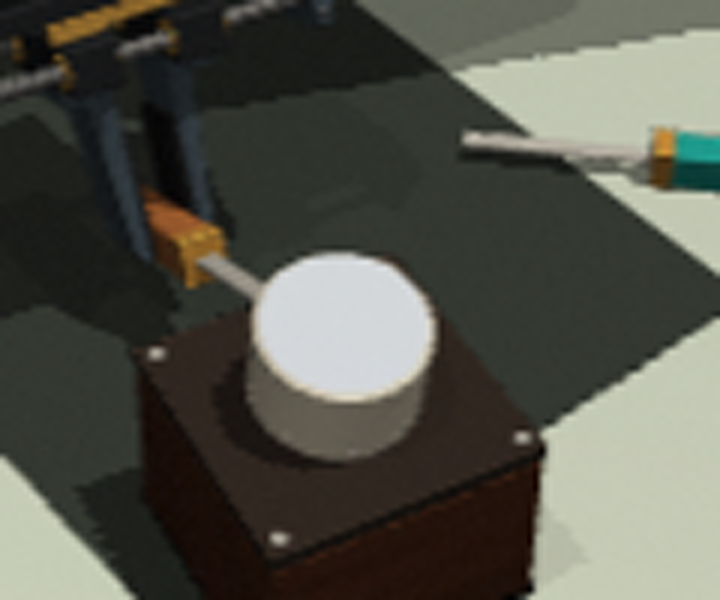

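View pics/t8.png

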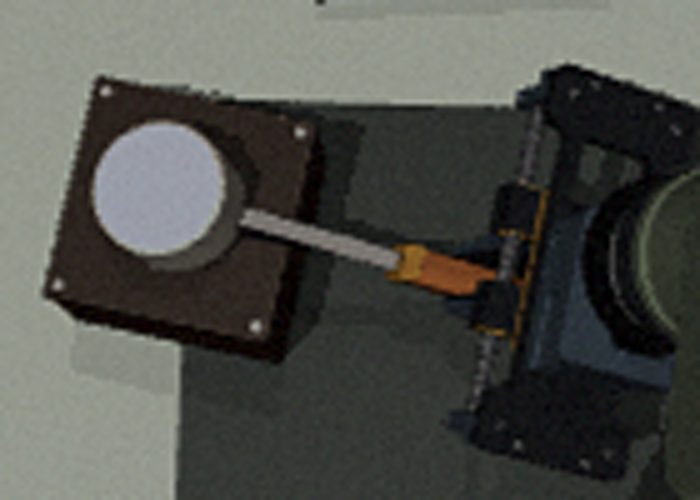

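Both views show the cover clearly tilted. I'll fit its top plane from the depth images.

```bash
cat > covfit.py <<'E'
from lat import *
def fit(f,region,zmin=100):
    d=np.load(f'pics/{f}.npy');ci=pickle.load(open(f'pics/{f}.pkl','rb'));im=cv2.imread(f'pics/{f}_raw.png').astype(int)
    u0,u1,v0,v1=region;P=[]
    for v in range(v0,v1):
        for u in range(u0,u1):
            if d[v,u]>0 and im[v,u].min()>140: P.append(atdepth(ci,u,v,d[v,u]))
    P=np.array(P); q=np.array([[(p[:2]-C)@X,(p[:2]-C)@Y,p[2]] for p in P]);q=q[q[:,2]>zmin]
    for _ in range(4):
        A=np.c_[q[:,:2],np.ones(len(q))];c,*_=np.linalg.lstsq(A,q[:,2],rcond=None);r=q[:,2]-A@c;q=q[abs(r)<max(2.0,2.5*r.std())]
    print(f,'n',len(q),'slope deg X,Y',np.degrees(np.arctan(c[:2])).round(2),'z at c',q[:,2].mean().round(1),'centroid',q.mean(0).round(1))
E
python3 - <<'E'
from covfit import *
fit('t8',(245,280,150,190));fit('s8',(318,358,218,250));fit('t6',(245,285,150,190))
E
```

```text
t8 n 509 slope deg X,Y [-8.94  0.02] z at c 129.0 centroid [  4.3   1.2 129. ]
s8 n 565 slope deg X,Y [-8.99  0.3 ] z at c 128.6 centroid [  6.4  -2.2 128.6]
t6 n 365 slope deg X,Y [0.77 0.49] z at c 124.2 centroid [ -0.6   1.2 124.2]
```

The cover is tilted 9° in both cameras, so the notch is about 10 mm up and free. I'll lower the blade and back it out.

```bash
python3 -m pendant '[{"delta_pos":[0,-0.74,0],"twist":[0,0,-4],"grip":5},{"delta_pos":[0,-1.48,0],"twist":[0,0,-8],"grip":5},{"delta_pos":[-0.1,-2.22,0],"twist":[0,0,-12],"grip":5},{"delta_pos":[-0.2,-2.95,0],"twist":[0,0,-16],"grip":5},{"delta_pos":[-0.4,-3.67,0],"twist":[0,0,-20],"grip":5}]' 55
python3 -m pendant '[{"delta_pos":[0.5,0,0],"twist":[0,0,0],"grip":5},{"delta_pos":[1.5,0,0],"twist":[0,0,0],"grip":5},{"delta_pos":[3,0,0],"twist":[0,0,0],"grip":5},{"delta_pos":[5,0,0],"twist":[0,0,0],"grip":5},{"delta_pos":[7,0,0],"twist":[0,0,-5],"grip":5}]' 55
python3 - <<'E'
from covfit import *
s=st();grab('scene','s9',(280,400,180,280),6);grab('top','t9',(230,370,130,230),5)
fit('t9',(245,280,150,190));fit('s9',(318,358,218,250))
E
```

```text
time_s: 11.9
ee_pos: [574.8, 9.9, 72.9]
ee_rot: [-89.9, 4.8, -100.8]
force: [0.5, 0.8, -2.2]
gripper_width: 17.4
time_s: 12.4
ee_pos: [559.7, -62.9, 64.8]
ee_rot: [-90.1, -0.1, -101.1]
force: [0.2, -0.7, -1.8]
gripper_width: 17.7
t 12.40 pos [559.7 -62.9  64.8] rot [-9.010e+01 -1.000e-01 -1.011e+02] F [ 0.2 -0.7 -1.8] T [ 0.01 -0.03 -0.02] w 17.7 q [ -7.5  25.  102.9  -0.2  52.2   3.7]
t9 n 466 slope deg X,Y [-9.21  0.88] z at c 129.0 centroid [  3.8   0.7 129. ]
s9 n 570 slope deg X,Y [-9.28  0.27] z at c 128.6 centroid [  6.7  -2.3 128.6]
```

View pics/s9.png

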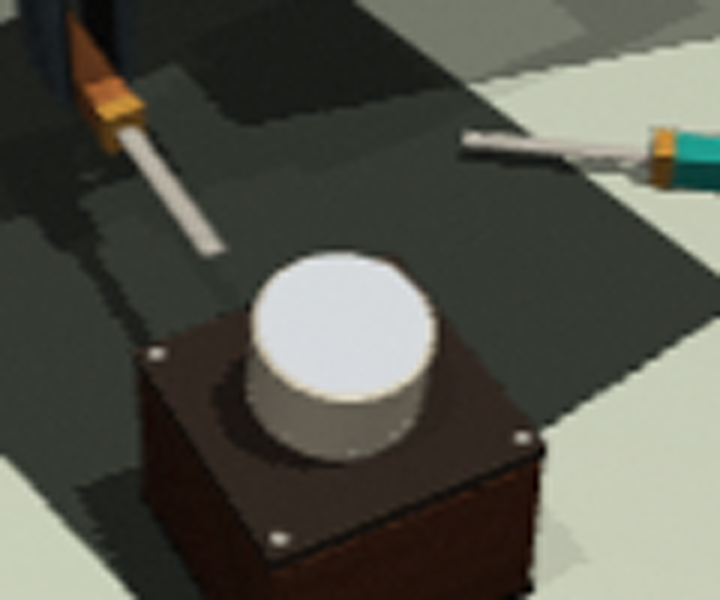

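```bash
python3 -m pendant '[{"delta_pos":[1,1.5,0],"twist":[0,0,0],"grip":5},{"delta_pos":[2,3,0],"twist":[0,0,0],"grip":5},{"delta_pos":[3,4.5,0],"twist":[0,0,0],"grip":5},{"delta_pos":[3,5.6,0],"twist":[0,0,0],"grip":5},{"delta_pos":[3,5.9,0],"twist":[0,0,0],"grip":5}]' 50
python3 -m pendant '[{"delta_pos":[0,0.02,0],"twist":[0,0,0],"grip":5},{"delta_pos":[0,0.04,0],"twist":[0,0,0],"grip":5},{"delta_pos":[0,0.04,0],"twist":[0,0,0],"grip":5},{"delta_pos":[0,0.04,0],"twist":[0,0,0],"grip":5},{"delta_pos":[0,0.04,0],"twist":[0,0,0],"grip":5}]' 50
python3 -c "from h import *; st()"
```

```text
time_s: 13.0
ee_pos: [554.8, -88.2, 5.4]
ee_rot: [-90.2, 0.1, -100.9]
force: [-0.5, -0.0, -1.1]
gripper_width: 17.9
time_s: 13.5
ee_pos: [556.1, -87.8, 6.8]
ee_rot: [-90.0, 0.0, -100.8]
force: [0.4, -0.2, -1.0]
gripper_width: 18.0
t 13.50 pos [556.1 -87.8   6.8] rot [ -90.     0.  -100.8] F [ 0.4 -0.2 -1. ] T [ 0.   -0.04 -0.  ] w 18.0 q [-10.1  29.1 106.3  -0.   44.5   0.7]
```

```bash
python3 -m pendant '[{"delta_pos":[0,0.06,0],"twist":[0,0,0],"grip":5},{"delta_pos":[0,0.12,0],"twist":[0,0,0],"grip":5},{"delta_pos":[0,0.18,0],"twist":[0,0,0],"grip":5},{"delta_pos":[0,0.18,0],"twist":[0,0,0],"grip":5},{"delta_pos":[0,0.18,0],"twist":[0,0,0],"grip":5}]' 50
python3 -c "from h import *; st()"
```

```text
time_s: 14.0
ee_pos: [555.9, -88.0, 4.8]
ee_rot: [-90.0, -0.0, -100.8]
force: [-1.3, 1.7, 0.8]
gripper_width: 17.2
t 14.00 pos [555.9 -88.    4.8] rot [ -90.    -0.  -100.8] F [-1.3  1.7  0.8] T [-0.08  0.08 -0.05] w 17.2 q [-10.2  29.3 106.4  -0.   44.3   0.7]
```

```bash
python3 -m pendant '[{"delta_pos":[0,0,0],"twist":[0,0,0],"grip":40},{"delta_pos":[0,0,0],"twist":[0,0,0],"grip":50},{"delta_pos":[0,-1,0],"twist":[0,0,0],"grip":60},{"delta_pos":[0,-5,0],"twist":[0,0,0],"grip":80},{"delta_pos":[0,-10,0],"twist":[0,0,0],"grip":100}]' 20
python3 - <<'E'
from lat import *
s=st();grab('scene','s10',(220,420,100,280),4)
c=C+X*4.5
print(totool(s,np.array([c[0],c[1],200])-s['ee_pos']))
E
```

```text
time_s: 14.5
ee_pos: [554.3, -87.8, 104.4]
ee_rot: [-90.3, -0.0, -100.8]
force: [1.6, -0.4, -0.3]
gripper_width: 55.1
t 14.50 pos [554.3 -87.8 104.4] rot [ -90.3   -0.  -100.8] F [ 1.6 -0.4 -0.3] T [-0.01 -0.15  0.03] w 55.1 q [-10.2  22.4 100.4  -0.   57.5   0.7]
[-2.64947725e+01 -9.56197912e+00 -2.33949364e-02]
```

View pics/s10.png

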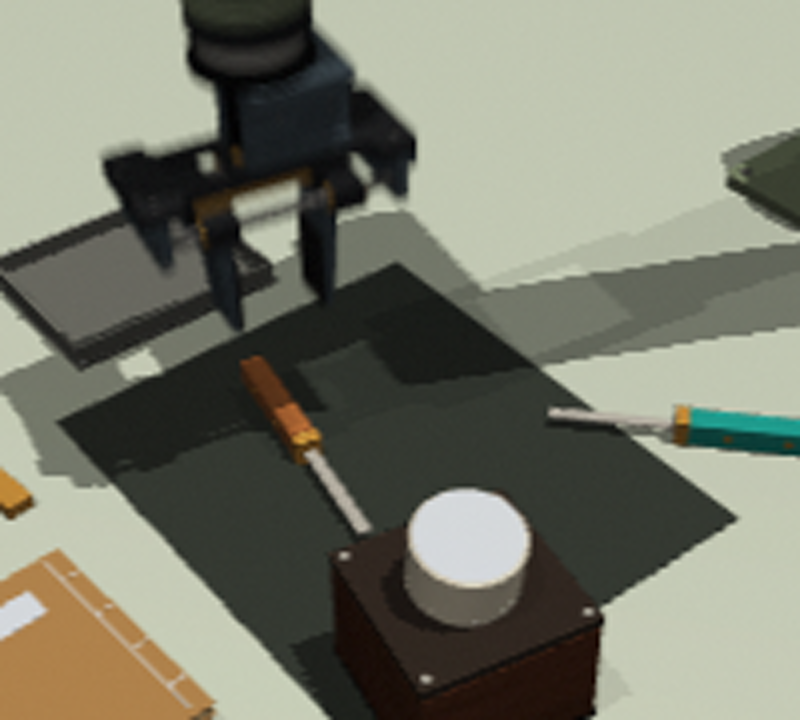

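The pry tool is lying on the mat. I'm moving over the cover, tilting the gripper -9° to match it.

```bash
python3 -m pendant '[{"delta_pos":[-1,-4,0],"twist":[0,0,0],"grip":100},{"delta_pos":[-3,-8,0],"twist":[0,0,0],"grip":100},{"delta_pos":[-7,-9.6,0],"twist":[0,0,0],"grip":100},{"delta_pos":[-11.5,-9.6,0],"twist":[0,0,0],"grip":100},{"delta_pos":[-16,-9.6,0],"twist":[0,0,0],"grip":100}]' 20
python3 -m pendant '[{"delta_pos":[-4,0,0],"twist":[0,0,-2],"grip":100},{"delta_pos":[-8,0,0],"twist":[0,0,-5],"grip":100},{"delta_pos":[-11.2,0,0],"twist":[0,0,-9],"grip":100},{"delta_pos":[-11.2,0,0],"twist":[0,0,-9],"grip":100},{"delta_pos":[-11.2,0,0],"twist":[0,0,-9],"grip":100}]' 20
python3 - <<'E'
from covfit import *
s=st();grab('wrist','w11')
t=np.array([*(C+X*2.3),102.]);print(totool(s,t-s['ee_pos']))
E
```

```text
time_s: 15.05
ee_pos: [586.5, 70.4, 202.5]
ee_rot: [-89.8, 0.0, -100.9]
force: [-0.1, 0.0, -0.3]
gripper_width: 91.3
time_s: 15.55
ee_pos: [606.8, 180.2, 200.4]
ee_rot: [-90.0, -9.0, -100.7]
force: [0.3, -0.0, -0.6]
gripper_width: 91.4
t 15.55 pos [606.8 180.2 200.4] rot [ -90.    -9.  -100.7] F [ 0.3 -0.  -0.6] T [ 0.07 -0.07  0.05] w 91.4 q [19.6 26.5 79.3 -7.9 78.9 32.1]
[-0.52356455  9.88202446 -0.09254005]
```

View pics/w11.png

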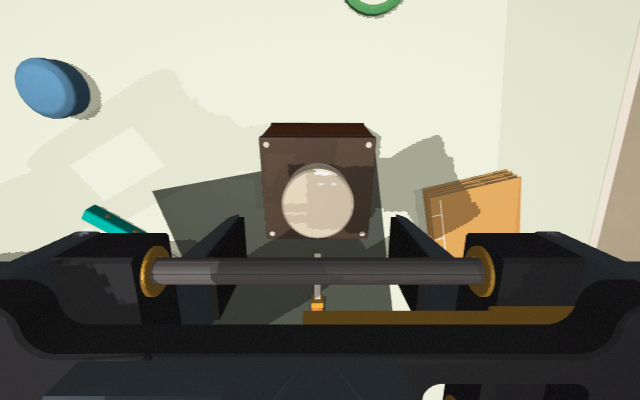

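The cover is centred between the fingers, at u≈317. I'll descend and grip.

```bash
python3 -m pendant '[{"delta_pos":[-0.2,3,0],"twist":[0,0,0],"grip":100},{"delta_pos":[-0.4,6,0],"twist":[0,0,0],"grip":100},{"delta_pos":[-0.5,8.5,0],"twist":[0,0,0],"grip":100},{"delta_pos":[-0.5,9.8,0],"twist":[0,0,0],"grip":100},{"delta_pos":[-0.5,9.8,0],"twist":[0,0,0],"grip":100}]' 12
python3 - <<'E'
from covfit import *
s=st();grab('wrist','w12');grab('scene','s12',(260,400,130,280),4)
E
```

```text
time_s: 16.1
ee_pos: [603.9, 166.9, 101.8]
ee_rot: [-90.2, -9.1, -100.9]
force: [-0.5, -1.0, 0.3]
gripper_width: 91.1
t 16.10 pos [603.9 166.9 101.8] rot [ -90.2   -9.1 -100.9] F [-0.5 -1.   0.3] T [ 0.08 -0.09  0.02] w 91.1 q [18.6 30.1 88.  -8.5 66.7 33.2]
```

View pics/w12.png

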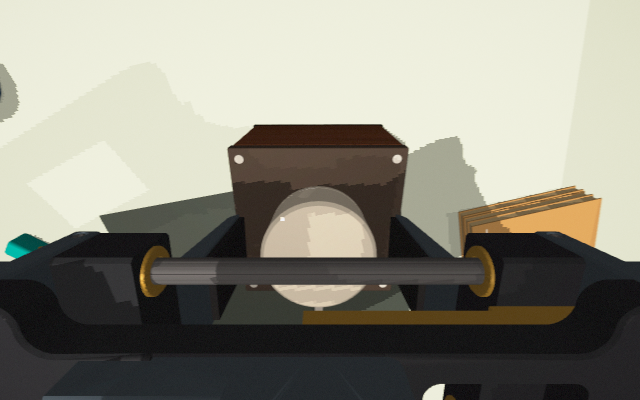

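View pics/s12.png

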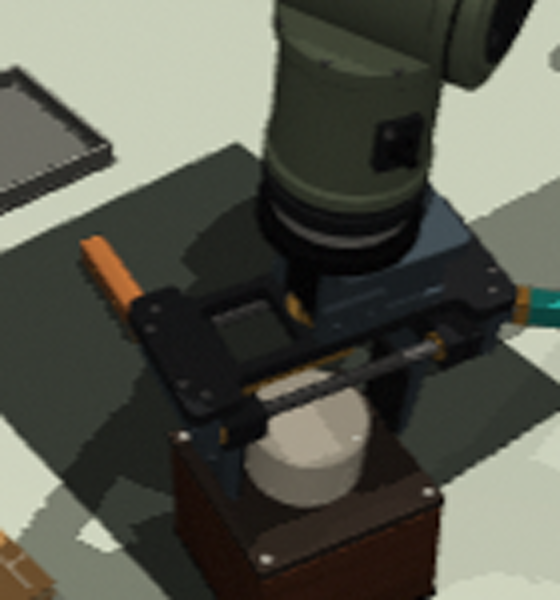

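```bash
python3 -m pendant '[{"delta_pos":[0,0,0],"twist":[0,0,0],"grip":80},{"delta_pos":[0,0,0],"twist":[0,0,0],"grip":70},{"delta_pos":[0,0,0],"twist":[0,0,0],"grip":60},{"delta_pos":[0,0,0],"twist":[0,0,0],"grip":60},{"delta_pos":[0,0,0],"twist":[0,0,0],"grip":60}]' 12
python3 - <<'E'
from covfit import *
s=st()
E
```

```text
time_s: 16.7
ee_pos: [605.1, 169.2, 103.5]
ee_rot: [-90.0, -9.0, -100.8]
force: [-1.1, 0.8, 1.7]
gripper_width: 63.8
t 16.70 pos [605.1 169.2 103.5] rot [ -90.    -9.  -100.8] F [-1.1  0.8  1.7] T [ 0.02 -0.01 -0.01] w 63.8 q [18.7 30.1 87.9 -8.5 66.7 33.2]
```

```bash
python3 -m pendant '[{"delta_pos":[0,0,0],"twist":[0,0,0],"grip":60},{"delta_pos":[0.05,-0.3,0],"twist":[0,0,0],"grip":60},{"delta_pos":[0.1,-0.7,0],"twist":[0,0,0],"grip":60},{"delta_pos":[0.2,-1.3,0],"twist":[0,0,0],"grip":60},{"delta_pos":[0.3,-2,0],"twist":[0,0,0],"grip":60}]' 22
python3 -m pendant '[{"delta_pos":[0.2,-1.2,0],"twist":[0,0,0],"grip":60},{"delta_pos":[0.5,-3,0],"twist":[0,0,0],"grip":60},{"delta_pos":[1,-6,0],"twist":[0,0,2],"grip":60},{"delta_pos":[1.4,-9,0],"twist":[0,0,5],"grip":60},{"delta_pos":[1.7,-11,0],"twist":[0,0,9],"grip":60}]' 22
python3 - <<'E'
from covfit import *
s=st();grab('wrist','w13');grab('scene','s13',(260,420,60,280),3.5);grab('top','t13',(230,370,130,230),5)
E
```

```text
time_s: 17.2
ee_pos: [604.9, 168.7, 123.8]
ee_rot: [-90.0, -9.1, -100.8]
force: [0.9, 0.2, -1.0]
gripper_width: 63.9
time_s: 17.7
ee_pos: [605.9, 170.3, 238.2]
ee_rot: [-89.8, 0.2, -100.7]
force: [0.8, 0.2, -1.5]
gripper_width: 64.0
t 17.70 pos [605.9 170.3 238.2] rot [ -89.8    0.2 -100.7] F [ 0.8  0.2 -1.5] T [ 0.01 -0.11 -0.03] w 64.0 q [14.6 22.4 79.9  0.1 77.4 25.3]
```

View pics/s13.png

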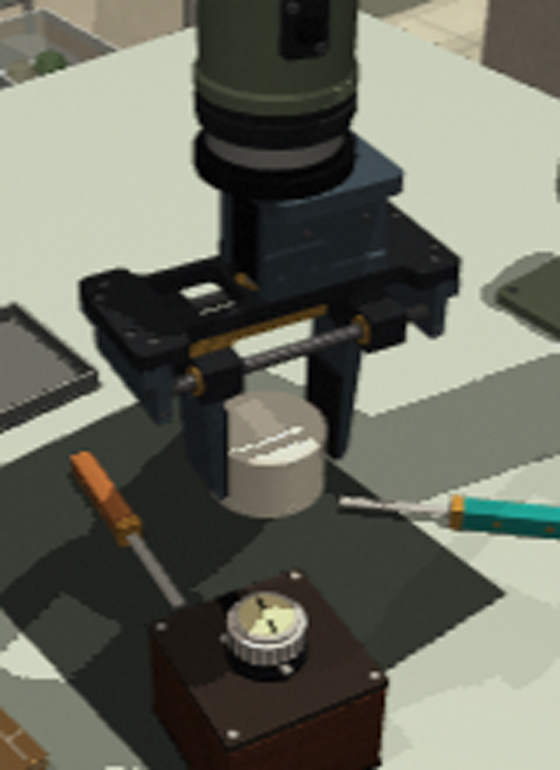

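View pics/w13.png

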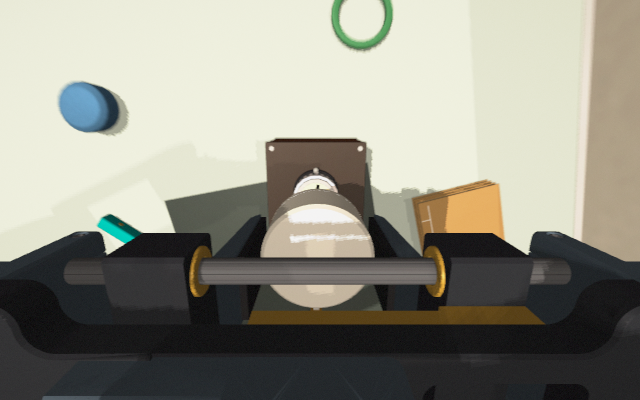

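```bash
python3 - <<'E'
from covfit import *
fit('w13',(280,360,205,250),180);fit('s13',(325,353,176,193),180);fit('t13',(230,300,110,200),180)
E
python3 -m pendant '[{"delta_pos":[3,0,0.2],"twist":[0,0,0],"grip":60},{"delta_pos":[7.5,0.5,0.6],"twist":[0,0,0],"grip":60},{"delta_pos":[12,1,0.9],"twist":[0,0,0],"grip":60},{"delta_pos":[16.5,2,1.2],"twist":[0,0,0],"grip":60},{"delta_pos":[21,3,1.5],"twist":[0,0,0],"grip":60}]' 22
python3 -m pendant '[{"delta_pos":[4.5,1,0.3],"twist":[0,0,0],"grip":60},{"delta_pos":[9,2,0.6],"twist":[0,0,0],"grip":60},{"delta_pos":[13.5,4,0.9],"twist":[0,0,0],"grip":60},{"delta_pos":[18,6,1.2],"twist":[0,0,0],"grip":60},{"delta_pos":[22,8,1.5],"twist":[0,0,0],"grip":60}]' 22
python3 - <<'E'
from covfit import *
s=st();grab('wrist','w14');grab('scene','s14',(180,340,90,220),4.5);grab('top','t14',(360,520,130,260),4.5)
E
```

```text
w13 n 3249 slope deg X,Y [-1.04  0.3 ] z at c 262.2 centroid [ 19.8  -3.1 262.2]
s13 n 106 slope deg X,Y [-1.99 -0.22] z at c 267.2 centroid [ 23.2  -6.2 267.2]
t13 n 0 slope deg X,Y [0. 0.] z at c nan centroid [nan nan nan]
time_s: 18.35
ee_pos: [579.2, -40.7, 202.7]
ee_rot: [-90.2, -0.1, -100.7]
force: [0.7, -0.1, -0.2]
gripper_width: 64.1
time_s: 18.85
ee_pos: [552.5, -259.7, 122.1]
ee_rot: [-90.2, -0.0, -100.8]
force: [1.0, -0.1, -1.4]
gripper_width: 63.6
t 18.85 pos [ 552.5 -259.7  122.1] rot [ -90.2   -0.  -100.8] F [ 1.  -0.1 -1.4] T [-0.03 -0.11 -0.03] w 63.6 q [-26.2  25.5  92.3  -0.1  62.4 -15.4]
  ret = _var(a, axis=axis, dtype=dtype, out=out, ddof=ddof,
  arrmean = um.true_divide(arrmean, div, out=arrmean,
  ret = ret.dtype.type(ret / rcount)
covfit.py:11: RuntimeWarning: Mean of empty slice.
  print(f,'n',len(q),'slope deg X,Y',np.degrees(np.arctan(c[:2])).round(2),'z at c',q[:,2].mean().round(1),'centroid',q.mean(0).round(1))
  ret = ret.dtype.type(ret / rcount)
  ret = um.true_divide(
```

View pics/s14.png

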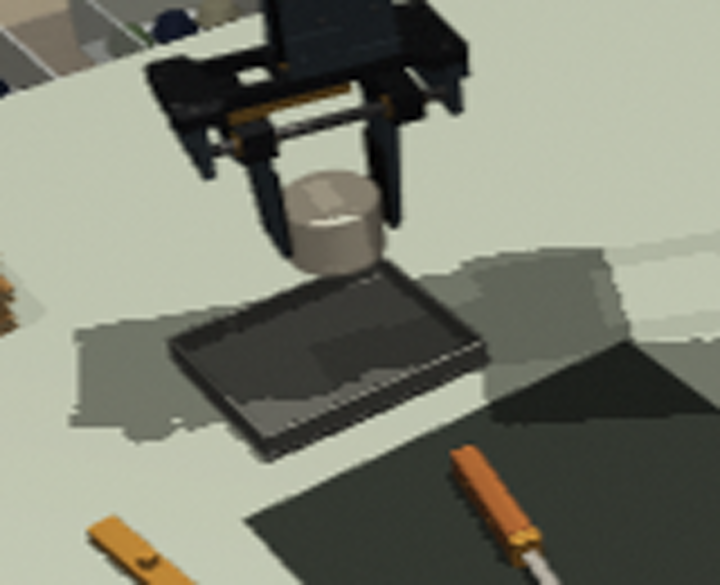

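View pics/w14.png

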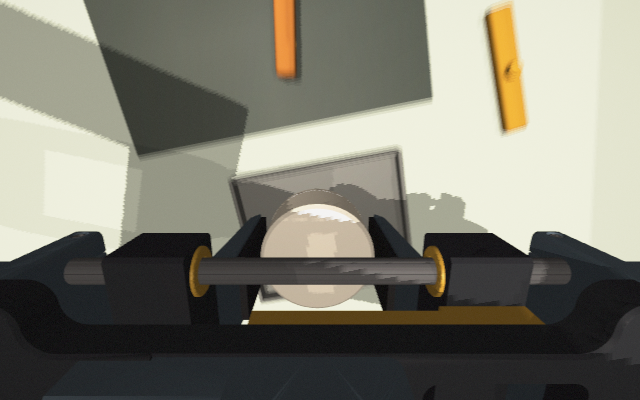

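```bash
python3 -m pendant '[{"delta_pos":[1.5,2,0.2],"twist":[0,0,0],"grip":60},{"delta_pos":[2.7,4.5,0.4],"twist":[0,0,0],"grip":60},{"delta_pos":[2.7,7,0.4],"twist":[0,0,0],"grip":60},{"delta_pos":[2.7,9,0.4],"twist":[0,0,0],"grip":60},{"delta_pos":[2.7,9.7,0.4],"twist":[0,0,0],"grip":60}]' 22
python3 -m pendant '[{"delta_pos":[0,0,0],"twist":[0,0,0],"grip":60},{"delta_pos":[0,0,0],"twist":[0,0,0],"grip":60},{"delta_pos":[0,0.05,0],"twist":[0,0,0],"grip":60},{"delta_pos":[0,0.1,0],"twist":[0,0,0],"grip":60},{"delta_pos":[0,0.1,0],"twist":[0,0,0],"grip":60}]' 22
python3 - <<'E'
from covfit import *
s=st();grab('scene','s15',(180,340,90,220),4.5)
E
```

```text
time_s: 19.5
ee_pos: [551.7, -283.3, 25.3]
ee_rot: [-90.3, 0.1, -100.7]
force: [-0.0, 0.2, -0.5]
gripper_width: 64.0
time_s: 20.0
ee_pos: [553.0, -285.9, 27.3]
ee_rot: [-89.9, -0.0, -100.8]
force: [0.1, 0.1, -0.4]
gripper_width: 63.8
t 20.00 pos [ 553.  -285.9   27.3] rot [ -89.9   -0.  -100.8] F [ 0.1  0.1 -0.4] T [-0.02 -0.1  -0.03] w 63.8 q [-28.4  31.8  96.8  -0.   51.3 -17.6]
```

View pics/s15.png

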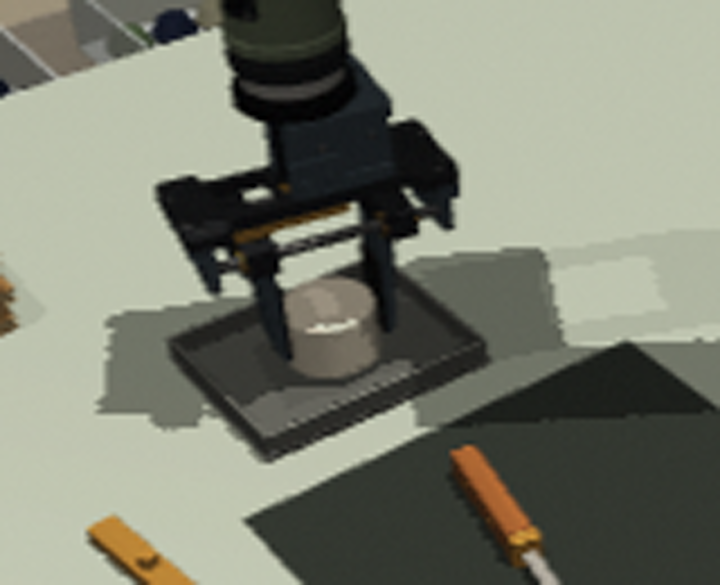

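```bash
python3 -m pendant '[{"delta_pos":[0,0.3,0],"twist":[0,0,0],"grip":60},{"delta_pos":[0,0.6,0],"twist":[0,0,0],"grip":60},{"delta_pos":[0,0.8,0],"twist":[0,0,0],"grip":60},{"delta_pos":[0,0.8,0],"twist":[0,0,0],"grip":60},{"delta_pos":[0,0.8,0],"twist":[0,0,0],"grip":60}]' 22
python3 -m pendant '[{"delta_pos":[0,0.05,0],"twist":[0,0,0],"grip":60},{"delta_pos":[0,0.1,0],"twist":[0,0,0],"grip":60},{"delta_pos":[0,0.1,0],"twist":[0,0,0],"grip":60},{"delta_pos":[0,0.1,0],"twist":[0,0,0],"grip":60},{"delta_pos":[0,0.1,0],"twist":[0,0,0],"grip":60}]' 22
python3 -c "from h import *; st()"
```

```text
time_s: 20.55
ee_pos: [552.6, -285.8, 18.4]
ee_rot: [-90.0, -0.0, -100.8]
force: [0.2, -0.6, -1.3]
gripper_width: 63.6
time_s: 21.05
ee_pos: [552.7, -285.8, 18.1]
ee_rot: [-90.0, -0.0, -100.8]
force: [-2.2, 1.0, 4.8]
gripper_width: 64.1
t 21.05 pos [ 552.7 -285.8   18.1] rot [ -90.    -0.  -100.8] F [-2.2  1.   4.8] T [ 0.12  0.15 -0.  ] w 64.1 q [-28.4  32.4  97.3  -0.   50.2 -17.6]
```

Contact shows as +5 N, so the cover is standing on the tray floor. I'll release it and rise.

```bash
python3 -m pendant '[{"delta_pos":[0,-0.05,0],"twist":[0,0,0],"grip":80},{"delta_pos":[0,-0.05,0],"twist":[0,0,0],"grip":90},{"delta_pos":[0,-0.05,0],"twist":[0,0,0],"grip":95},{"delta_pos":[0,-0.05,0],"twist":[0,0,0],"grip":95},{"delta_pos":[0,-0.05,0],"twist":[0,0,0],"grip":95}]' 20
python3 -m pendant '[{"delta_pos":[0,-1,0],"twist":[0,0,0],"grip":95},{"delta_pos":[0,-4,0],"twist":[0,0,0],"grip":95},{"delta_pos":[0,-8,0],"twist":[0,0,0],"grip":95},{"delta_pos":[0,-12,0],"twist":[0,0,0],"grip":95},{"delta_pos":[-3,-16,-0.2],"twist":[0,0,0],"grip":95}]' 20
python3 - <<'E'
from covfit import *
s=st();grab('scene','s16',(180,340,90,220),4.5);grab('wrist','w16')
fit('w16',(230,400,150,250),30)
t=np.array([*C,170.]);print(totool(s,t-s['ee_pos']))
E
```

```text
time_s: 21.55
ee_pos: [552.6, -285.7, 17.9]
ee_rot: [-90.0, -0.0, -100.8]
force: [-0.1, -0.2, 0.3]
gripper_width: 86.9
time_s: 22.05
ee_pos: [556.2, -258.2, 180.4]
ee_rot: [-89.9, -0.1, -101.0]
force: [1.2, -0.1, 0.3]
gripper_width: 86.1
t 22.05 pos [ 556.2 -258.2  180.4] rot [-8.99e+01 -1.00e-01 -1.01e+02] F [ 1.2 -0.1  0.3] T [ 0.03 -0.12 -0.03] w 86.1 q [-25.9  22.9  87.5  -0.1  69.4 -14.9]
w16 n 2099 slope deg X,Y [0.   0.24] z at c 42.1 centroid [-455.6  -33.2   42.1]
[-42.74080574   0.95526961  -3.50449505]
```

View pics/s16.png

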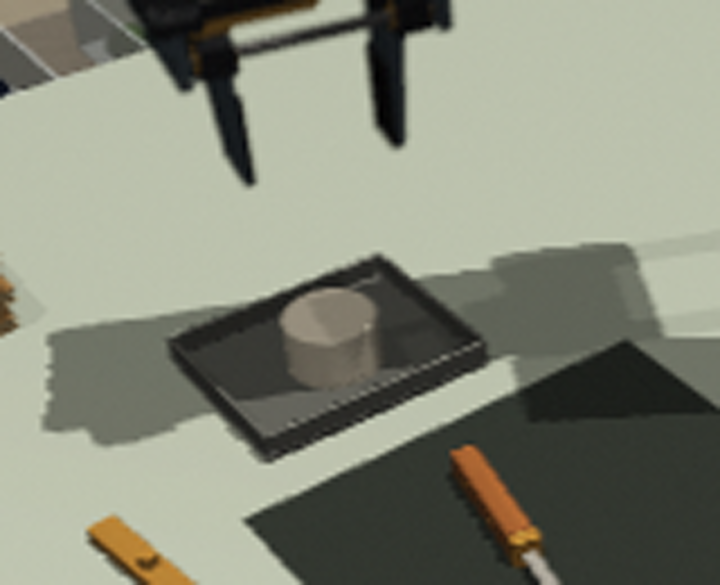

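View pics/w16.png

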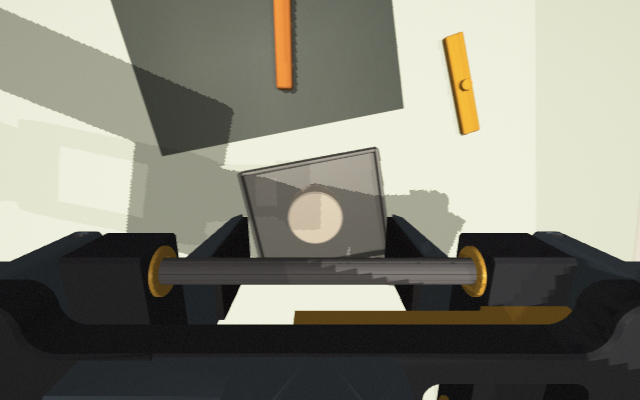

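The cover stands flat in the tray: its top is at z≈42 with 0° slope. Now to the lamp, pre-turning the yaw counter-clockwise on the way.

```bash
python3 -m pendant '[{"delta_pos":[-4,0,-0.3],"twist":[0,-4,0],"grip":95},{"delta_pos":[-8.5,0,-0.7],"twist":[0,-8,0],"grip":95},{"delta_pos":[-13,0,-1],"twist":[0,-12,0],"grip":95},{"delta_pos":[-17.5,0,-1.4],"twist":[0,-16,0],"grip":95},{"delta_pos":[-22,0,-1.8],"twist":[0,-20,0],"grip":95}]' 25
python3 - <<'E'
from lat import *
s=st();t=np.array([*C,180.]);print(totool(s,t-s['ee_pos']))
E
```

```text
time_s: 22.65
ee_pos: [579.7, -34.9, 178.0]
ee_rot: [-90.0, -0.0, -80.7]
force: [0.5, -0.1, 0.4]
gripper_width: 86.6
t 22.65 pos [579.7 -34.9 178. ] rot [-90.   -0.  -80.7] F [ 0.5 -0.1  0.4] T [-0.06 -0.18 -0.  ] w 86.6 q [ -4.6  20.2  92.1  -0.   67.6 -13.9]
[-19.63896341  -0.21018337   5.6438245 ]
```

```bash
python3 -m pendant '[{"delta_pos":[-4.5,0,1.3],"twist":[0,-6,0],"grip":95},{"delta_pos":[-9,0,2.6],"twist":[0,-12,0],"grip":95},{"delta_pos":[-13.5,0,3.9],"twist":[0,-18,0],"grip":95},{"delta_pos":[-18,0,5.1],"twist":[0,-24,0],"grip":95},{"delta_pos":[-19.5,0,5.6],"twist":[0,-30,0],"grip":95}]' 25
python3 - <<'E'
from lat import *
s=st();grab('wrist','w17');grab('top','t17',(240,300,140,210),8);grab('scene','s17',(290,390,200,300),6)
t=np.array([*C,99.5]);s=st();print(totool(s,t-s['ee_pos']))
E
```

```text
time_s: 23.15
ee_pos: [603.9, 169.1, 177.6]
ee_rot: [-90.0, 0.1, -50.4]
force: [0.5, -1.6, 0.5]
gripper_width: 86.6
t 23.15 pos [603.9 169.1 177.6] rot [-90.    0.1 -50.4] F [ 0.5 -1.6  0.5] T [ 0.02 -0.14  0.01] w 86.6 q [ 14.6  24.3  85.7   0.1  70.  -25.1]
t 23.30 pos [603.8 165.4 177.6] rot [-90.1  -0.  -50.8] F [-0.3 -1.2 -0.7] T [ 0.03 -0.14 -0.04] w 86.6 q [ 14.3  24.3  85.8  -0.   70.  -24.9]
[-0.22184343  7.80584998  0.15021696]
```

View pics/w17.png

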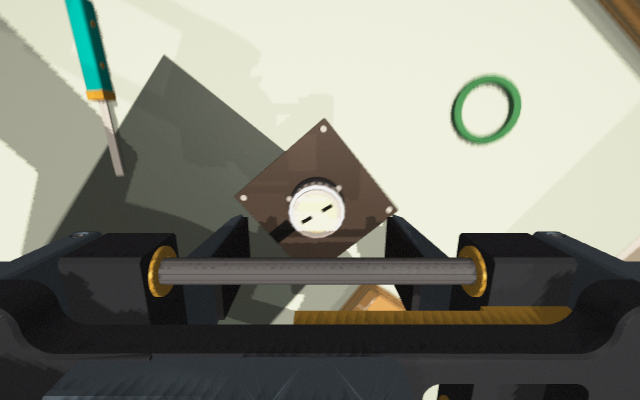

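View pics/s17.png

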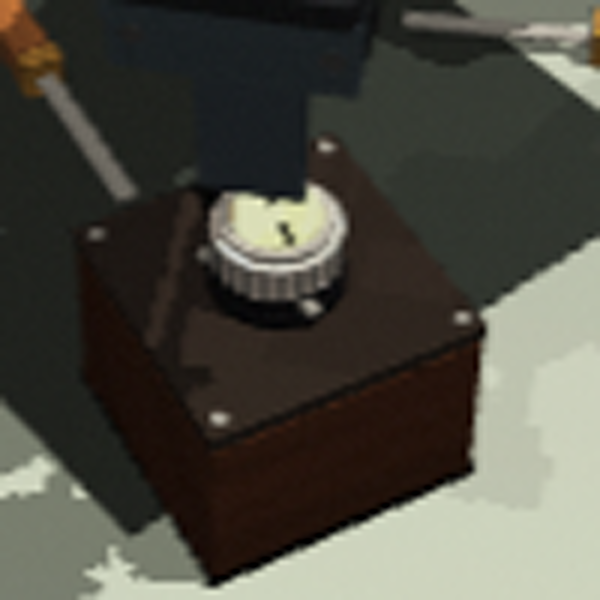

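The wrist view shows the lamp top centred at about (317,210), with slot marks at (307,220) and (327,209). I'll note their angle as a reference for the turn.

```bash
python3 - <<'E'
from lat import *
ci=pickle.load(open('pics/w17.pkl','rb'))
a=atz(ci,306.5,220,117);b=atz(ci,326.5,209,117);c=atz(ci,317,211,117)
print(a,b,c,'mark ang',np.degrees(np.arctan2(*(b-a)[[1,0]])))
im=cv2.imread('pics/w17_raw.png');cv2.imwrite('pics/w17c.png',cv2.resize(im[170:250,270:370],None,fx=7,fy=7,interpolation=cv2.INTER_CUBIC))
st()
E
python3 -m pendant '[{"delta_pos":[-0.1,2,0.1],"twist":[0,0,0],"grip":95},{"delta_pos":[-0.2,4,0.1],"twist":[0,0,0],"grip":95},{"delta_pos":[-0.2,6,0.1],"twist":[0,0,0],"grip":95},{"delta_pos":[-0.2,7.4,0.1],"twist":[0,0,0],"grip":95},{"delta_pos":[-0.2,7.4,0.1],"twist":[0,0,0],"grip":95}]' 25
python3 -c "from h import *; st();grab('wrist','w18')"
```

```text
[601.47155184 158.1243976  117.        ] [608.24501093 176.33903927 117.        ] [603.23603124 169.91971855 117.        ] mark ang 69.6013966888939
t 23.30 pos [603.8 165.4 177.6] rot [-90.1  -0.  -50.8] F [-0.3 -1.2 -0.7] T [ 0.03 -0.14 -0.04] w 86.6 q [ 14.3  24.3  85.8  -0.   70.  -24.9]
time_s: 23.8
ee_pos: [602.2, 165.3, 102.0]
ee_rot: [-90.3, 0.1, -51.0]
force: [-0.2, 0.3, -0.6]
gripper_width: 86.6
t 23.80 pos [602.2 165.3 102. ] rot [-90.3   0.1 -51. ] F [-0.2  0.3 -0.6] T [-0.01 -0.11  0.02] w 86.6 q [ 14.3  27.7  91.7  -0.   60.9 -24.7]
```

View pics/w17c.png

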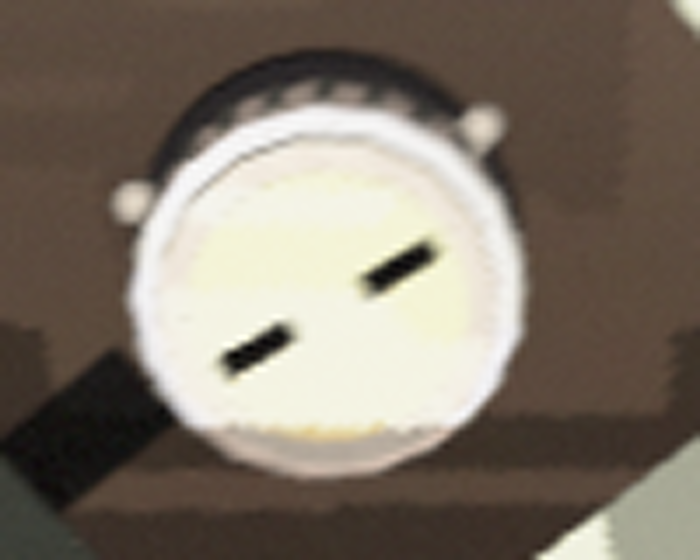

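View pics/w18.png

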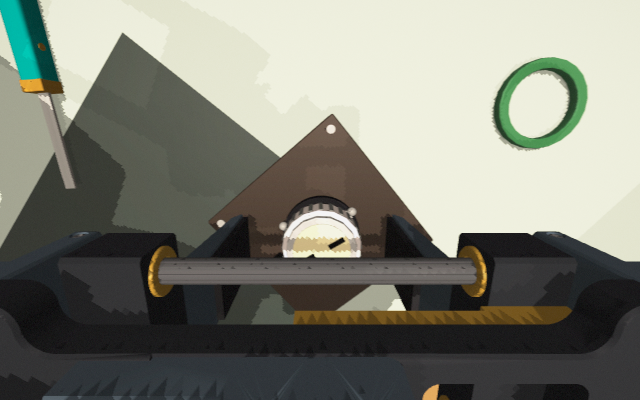

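```bash
python3 -m pendant '[{"delta_pos":[0,0,0],"twist":[0,0,0],"grip":90},{"delta_pos":[-0.1,0.1,0.1],"twist":[0,0,0],"grip":85},{"delta_pos":[-0.1,0.1,0.1],"twist":[0,0,0],"grip":80},{"delta_pos":[-0.1,0.1,0.1],"twist":[0,0,0],"grip":75},{"delta_pos":[-0.1,0.1,0.1],"twist":[0,0,0],"grip":70}]' 25
python3 - <<'E'
from lat import *
s=st();print(totool(s,np.array([603.5,168.3,100])-s['ee_pos']))
E
```

```text
time_s: 24.35
ee_pos: [603.9, 168.7, 103.3]
ee_rot: [-90.0, -0.0, -50.8]
force: [-0.5, -0.4, 0.5]
gripper_width: 64.6
t 24.35 pos [603.9 168.7 103.3] rot [-90.   -0.  -50.8] F [-0.5 -0.4  0.5] T [-0.   -0.17  0.02] w 64.6 q [ 14.6  27.7  91.5  -0.   60.8 -24.6]
[ 0.00548361  0.33201055 -0.05417541]
```

Centred. I'll lower it 3 mm, close, and turn clockwise (twist +y).

```bash
python3 -m pendant '[{"delta_pos":[0,0.15,-0.05],"twist":[0,0,0],"grip":65},{"delta_pos":[0,0.3,-0.05],"twist":[0,0,0],"grip":60},{"delta_pos":[0,0.3,-0.05],"twist":[0,0,0],"grip":45},{"delta_pos":[0,0.3,-0.05],"twist":[0,0,0],"grip":40},{"delta_pos":[0,0.3,-0.05],"twist":[0,0,0],"grip":40}]' 20
python3 -m pendant '[{"delta_pos":[0,0,0],"twist":[0,0,0],"grip":40},{"delta_pos":[0,0,0],"twist":[0,3,0],"grip":40},{"delta_pos":[0,0,0],"twist":[0,6,0],"grip":40},{"delta_pos":[0,0,0],"twist":[0,9,0],"grip":40},{"delta_pos":[0,0,0],"twist":[0,12,0],"grip":40}]' 20
python3 -c "from h import *; st()"
```

```text
time_s: 24.85
ee_pos: [603.1, 168.2, 99.8]
ee_rot: [-90.0, 0.0, -50.8]
force: [-0.4, -0.6, -1.8]
gripper_width: 47.5
time_s: 25.35
ee_pos: [603.4, 168.3, 99.7]
ee_rot: [-90.0, 0.0, -62.9]
force: [-0.4, -0.1, -2.0]
gripper_width: 47.3
t 25.35 pos [603.4 168.3  99.7] rot [-90.    0.  -62.9] F [-0.4 -0.1 -2. ] T [ 0.09 -0.17  0.08] w 47.3 q [ 14.5  27.8  91.8  -0.   60.4 -12.5]
```

```bash
python3 -m pendant '[{"delta_pos":[0,0,0],"twist":[0,4,0],"grip":40},{"delta_pos":[0,0,0],"twist":[0,8,0],"grip":40},{"delta_pos":[0,0,0],"twist":[0,12,0],"grip":40},{"delta_pos":[0,0,0],"twist":[0,16,0],"grip":40},{"delta_pos":[0,0,0],"twist":[0,20,0],"grip":40}]' 20
python3 -c "from h import *; st()"
python3 -m pendant '[{"delta_pos":[0,0,0],"twist":[0,2,0],"grip":40},{"delta_pos":[0,0,0],"twist":[0,4,0],"grip":40},{"delta_pos":[0,0,0],"twist":[0,6,0],"grip":40},{"delta_pos":[0,0,0],"twist":[0,8,0],"grip":40},{"delta_pos":[0,0,0],"twist":[0,10,0],"grip":40}]' 20
python3 -c "from h import *; st()"
```

```text
time_s: 25.85
ee_pos: [603.9, 168.5, 99.8]
ee_rot: [-89.9, 0.0, -83.0]
force: [2.1, 0.0, -3.0]
gripper_width: 47.5
t 25.85 pos [603.9 168.5  99.8] rot [-89.9   0.  -83. ] F [ 2.1  0.  -3. ] T [ 0.04 -0.39  0.12] w 47.5 q [14.5 27.9 91.8 -0.  60.3  7.5]
time_s: 26.35
ee_pos: [604.2, 168.5, 99.8]
ee_rot: [-89.9, 0.0, -92.9]
force: [1.1, 1.3, -2.7]
gripper_width: 47.3
t 26.35 pos [604.2 168.5  99.8] rot [-89.9   0.  -92.9] F [ 1.1  1.3 -2.7] T [ 0.04 -0.41  0.08] w 47.3 q [14.5 27.9 91.8 -0.  60.3 17.4]
```

```bash
python3 -m pendant '[{"delta_pos":[0,0,0],"twist":[0,2,0],"grip":40},{"delta_pos":[0,0,0],"twist":[0,4,0],"grip":40},{"delta_pos":[0,0,0],"twist":[0,6,0],"grip":40},{"delta_pos":[0,0,0],"twist":[0,8,0],"grip":40},{"delta_pos":[0,0,0],"twist":[0,10,0],"grip":40}]' 20
python3 -c "from h import *; st()"
python3 -m pendant '[{"delta_pos":[0,0,0],"twist":[0,1,0],"grip":40},{"delta_pos":[0,0,0],"twist":[0,2,0],"grip":40},{"delta_pos":[0,0,0],"twist":[0,3,0],"grip":40},{"delta_pos":[0,0,0],"twist":[0,4,0],"grip":40},{"delta_pos":[0,0,0],"twist":[0,5,0],"grip":40}]' 20
python3 -c "from h import *; st()"
```

```text
time_s: 26.85
ee_pos: [604.5, 168.5, 99.8]
ee_rot: [-89.9, 0.0, -102.9]
force: [2.3, 0.1, -3.3]
gripper_width: 47.5
t 26.85 pos [604.5 168.5  99.8] rot [ -89.9    0.  -102.9] F [ 2.3  0.1 -3.3] T [ 0.05 -0.52  0.09] w 47.5 q [14.5 27.9 91.8 -0.  60.3 27.4]
time_s: 27.35
ee_pos: [604.6, 168.4, 99.8]
ee_rot: [-89.9, 0.1, -107.9]
force: [5.9, 1.1, -6.5]
gripper_width: 47.3
t 27.35 pos [604.6 168.4  99.8] rot [-8.990e+01  1.000e-01 -1.079e+02] F [ 5.9  1.1 -6.5] T [ 0.09 -1.1   0.07] w 47.3 q [14.5 27.9 91.8 -0.  60.2 32.4]
```

```bash
python3 -m pendant '[{"delta_pos":[0,0,0],"twist":[0,1,0],"grip":40},{"delta_pos":[0,0,0],"twist":[0,2,0],"grip":40},{"delta_pos":[0,0,0],"twist":[0,3,0],"grip":40},{"delta_pos":[0,0,0],"twist":[0,4,0],"grip":40},{"delta_pos":[0,0,0],"twist":[0,5,0],"grip":40}]' 20
python3 -c "from h import *; st()"
```

```text
time_s: 27.85
ee_pos: [604.7, 168.5, 99.9]
ee_rot: [-89.8, 0.1, -112.8]
force: [6.4, 0.7, -4.7]
gripper_width: 47.4
t 27.85 pos [604.7 168.5  99.9] rot [-8.980e+01  1.000e-01 -1.128e+02] F [ 6.4  0.7 -4.7] T [ 0.19 -1.16  0.53] w 47.4 q [14.5 27.9 91.7 -0.  60.2 37.3]
```

The torque jumped to 0.53 N m, which indicates the stop. I'll push a little further to confirm.

```bash
python3 -m pendant '[{"delta_pos":[0,0,0],"twist":[0,1,0],"grip":40},{"delta_pos":[0,0,0],"twist":[0,2,0],"grip":40},{"delta_pos":[0,0,0],"twist":[0,3,0],"grip":40},{"delta_pos":[0,0,0],"twist":[0,4,0],"grip":40},{"delta_pos":[0,0,0],"twist":[0,4,0],"grip":40}]' 20
python3 -c "from h import *; st()"
```

```text
time_s: 28.35
ee_pos: [604.9, 168.5, 100.1]
ee_rot: [-89.8, 0.1, -116.7]
force: [6.0, 1.0, -5.2]
gripper_width: 47.3
t 28.35 pos [604.9 168.5 100.1] rot [-8.980e+01  1.000e-01 -1.167e+02] F [ 6.   1.  -5.2] T [ 0.14 -1.07  0.52] w 47.3 q [14.5 27.9 91.7 -0.1 60.2 41.3]
```

Torque holds at about 0.52 N m with slip, so the lamp is at its stop. I'll release, rise and check the marks.

```bash
python3 -m pendant '[{"delta_pos":[0,0,0],"twist":[0,0,0],"grip":60},{"delta_pos":[0,0,0],"twist":[0,0,0],"grip":75},{"delta_pos":[0,0,0],"twist":[0,0,0],"grip":90},{"delta_pos":[0,0,0],"twist":[0,0,0],"grip":90},{"delta_pos":[0,0,0],"twist":[0,0,0],"grip":90}]' 20
python3 -m pendant '[{"delta_pos":[0,-1,0],"twist":[0,0,0],"grip":90},{"delta_pos":[0,-4,0],"twist":[0,0,0],"grip":90},{"delta_pos":[0,-8,0],"twist":[0,0,0],"grip":90},{"delta_pos":[0,-9,0],"twist":[0,0,0],"grip":90},{"delta_pos":[0,-9,0],"twist":[0,0,0],"grip":90}]' 20
python3 -c "
from h import *
st();grab('wrist','w19',(270,370,170,250),7);grab('scene','s19');grab('top','t19')"
```

```text
time_s: 28.85
ee_pos: [603.2, 168.2, 100.1]
ee_rot: [-90.0, -0.0, -116.8]
force: [0.5, -0.4, 0.0]
gripper_width: 81.6
time_s: 29.35
ee_pos: [604.6, 168.6, 192.8]
ee_rot: [-89.8, 0.2, -116.8]
force: [-0.1, -0.9, -0.8]
gripper_width: 82.0
t 29.35 pos [604.6 168.6 192.8] rot [ -89.8    0.2 -116.8] F [-0.1 -0.9 -0.8] T [-0.04 -0.02 -0.01] w 82.0 q [14.5 23.6 84.5 -0.  71.5 41.4]
```

View pics/w19.png

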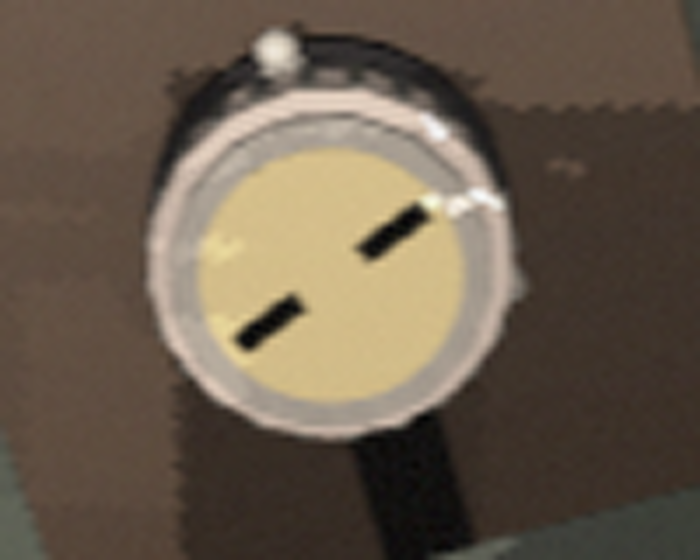

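View pics/s19.png

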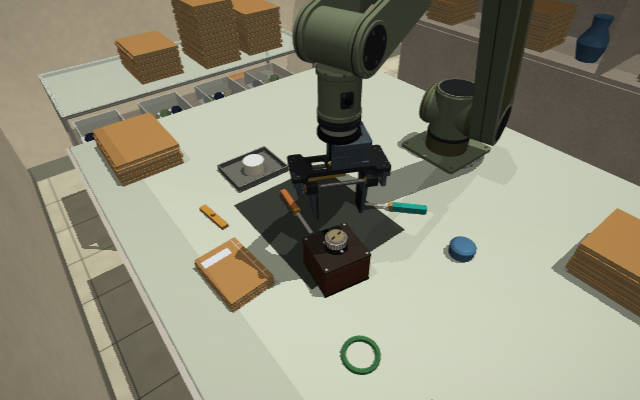

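View pics/t19.png

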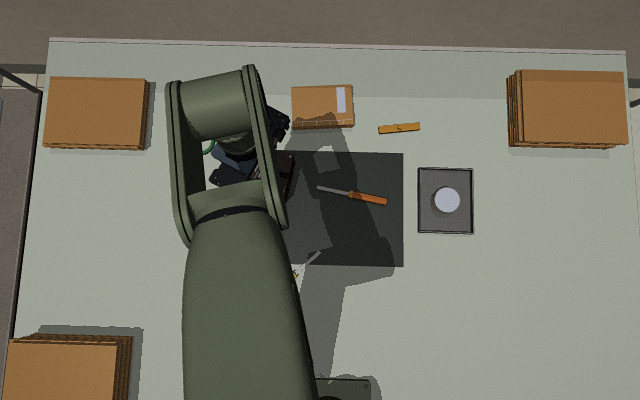

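```bash
python3 - <<'E'
from lat import *
def ang(f,p,q):
    ci=pickle.load(open(f'pics/{f}.pkl','rb'))
    a=atz(ci,270+p[0]/7-.43,170+p[1]/7-.43,117);b=atz(ci,270+q[0]/7-.43,170+q[1]/7-.43,117);return np.degrees(np.arctan2(*(b-a)[[1,0]]))
a0=ang('w17',(259,350),(400,266));a1=ang('w19',(270,325),(395,232));print(a0,a1,a0-a1,np.radians(a0-a1))
E
```

```text
71.60031660318037 10.944089456835131 60.656227146345245 1.058650875541289
```

The marks turned 60.7° (1.06 rad). They now sit 68.6° (1.197 rad) clockwise of the plinth's x axis, which matches the 1.2 stop. The gripper is clear of everything, so I'm handing in.

```bash
python3 -c "
from h import *
st(); print(job.job_done())"
```

```text
t 29.50 pos [602.4 168.  188.5] rot [-9.010e+01 -1.000e-01 -1.168e+02] F [-0.5 -0.6  0.2] T [-0.02 -0.04 -0.01] w 82.1 q [14.5 23.9 84.8 -0.  71.5 41.4]
the job is handed in; nothing more can be done
None
```

The job is handed in at 29.5 s, and every step went through. `job_done` gives no verdict, so what follows is from my own checks.

- **Cover, prying:** I slid the wooden-handled pry tool's blade into the notch and levered it 25° over the plate edge. Both fixed cameras then showed the cover tilted 9°, which puts the notch about 10 mm up. The fingers had not touched the cover at that point.
- **Cover, placing:** I lifted the cover off and lowered it mouth down in the tray until I felt contact of about 5 N, then let go. Its top reads about 42 mm against 43 mm expected, with no slope, and it stands near the tray's centre.
- **Lamp:** I turned it clockwise until the torque rose from about 0.1 to 0.5 N m and the grip slipped, which means it was at the stop. The slot marks turned 1.06 rad. They ended about 1.20 rad clockwise of the plinth's x axis, which fits the stop if they mark zero at that axis.
- **Tool and bystanders:** The tool lies on the counter, and the bystanders look unmoved in the last pictures. The arm partly hid the bangle in the top view, and I didn't measure any bystander's position again.

Two readings disagreed. Blade height over the plate differed by about 1.5–2 mm between the wrist and top cameras, so I lowered the blade until it lightly touched the plate. The wrist also felt a side load of about 6 N near the end of the lamp turn, well within limits.

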